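Blank off a crankcase for its leak test

TASK

Get this crankcase ready for its leak test. First turn both square-headed taper plugs clockwise until they go snug, without forcing them further, so that the loose plates are not jarred afterwards. Then lay every spacer plate from the bench on top of the one already lying askew on the inlet flange, lay the solid blanking plate on top of them all with its hose nipple up, and tap the pack until all its edges are flush with one another and with the flange; leave the other things on the bench where they are.

Things in the scene. Friction and masses are not known exactly. Their poses are not given: they have to be found in the camera images.
- flange (a point): centre of the flat level top face of the inlet flange, 110 x 64 mm with a 70 x 36 mm window, on a crankcase casting (170 x 290 mm, fixed). Face 90 mm above the bench; flange 12 mm thick, on a narrower neck (98 x 54 mm) on the case's deck, 50 mm above the bench (ribs and bolt heads to 59 mm). y along the flange's length, x across, z up.
- spacer0_mid (a point): loose aluminium spacer plate, 110 long x 64 wide x 8 mm thick, with a 70 x 36 mm window through its middle (its frame 14 mm wide along the sides, 20 mm at the ends) and small bolt holes; 0.09 kg; either face may be up. Point: its centre, half-way through its thickness; y along its length, x across, z through its thickness. This one already lies on the flange, up to 8 mm and 0.15 rad out of line.
- spacer1_mid (a point): loose aluminium spacer plate, 110 long x 64 wide x 8 mm thick, with a 70 x 36 mm window through its middle (its frame 14 mm wide along the sides, 20 mm at the ends) and small bolt holes; 0.09 kg; either face may be up. Point: its centre, half-way through its thickness; y along its length, x across, z through its thickness. Starts flat on the bench at the robot's right; may be absent.
- spacer2_mid (a point): loose aluminium spacer plate, 110 long x 64 wide x 8 mm thick, with a 70 x 36 mm window through its middle (its frame 14 mm wide along the sides, 20 mm at the ends) and small bolt holes; 0.09 kg; either face may be up. Point: its centre, half-way through its thickness; y along its length, x across, z through its thickness. Starts flat on the bench at the robot's right; may be absent.
- spacer3_mid (a point): loose aluminium spacer plate, 110 long x 64 wide x 8 mm thick, with a 70 x 36 mm window through its middle (its frame 14 mm wide along the sides, 20 mm at the ends) and small bolt holes; 0.09 kg; either face may be up. Point: its centre, half-way through its thickness; y along its length, x across, z through its thickness. Starts flat on the bench at the robot's right; may be absent.
- blank_mid (a point): loose solid steel blanking plate, 110 long x 64 wide x 12 mm thick, about 0.48 kg, no window, with a brass hose nipple (14 mm across, 18 mm tall) in the middle of its upper face; starts flat on the bench at the robot's right, nipple up. Point: centre of the plate, 6 mm above its underside; y along its length, x across, z up towards the nipple.
- plug0_sq (a point): steel taper plug started by hand in the crankcase's filler port, 170 mm to -y and 42 mm to -x of the flange point (flange's axes). Point: centre of its square head, 26 x 26 mm, reaching 12 mm above and below the point; x and y are square to the head's faces and turn with it, z up is the thread axis. Collar below 29 mm across, boss 43 mm. Right-hand thread: clockwise from above tightens; it does not sink noticeably.
- plug1_sq (a point): steel taper plug started by hand in the crankcase's level port, 145 mm to -y and 42 mm to +x of the flange point (flange's axes). Point: centre of its square head, 26 x 26 mm, reaching 12 mm above and below the point; x and y are square to the head's faces and turn with it, z up is the thread axis. Collar below 29 mm across, boss 43 mm. Right-hand thread: clockwise from above tightens; it does not sink noticeably.
- plug0 (a joint): how far the filler plug, plug0_sq has been turned since its taper began to bite, rad. 0 while it still spins almost freely (0.03 N m), which lasts an unknown 1.2 to 4 rad; then it takes 0.42 N m, rising 0.5 N m per rad, and stays where left (the head springs back only about 0.06 rad when let go). Snug from 0.05, overtightened beyond 0.7.
- plug1 (a joint): how far the level plug, plug1_sq has been turned since its taper began to bite, rad. 0 while it still spins almost freely (0.03 N m), which lasts an unknown 1.2 to 4 rad; then it takes 0.42 N m, rising 0.5 N m per rad, and stays where left (the head springs back only about 0.06 rad when let go). Snug from 0.05, overtightened beyond 0.7.
- piston: bystander: aluminium piston standing on the bench, 58 mm across, 60 mm tall; origin at the centre of its underside. Leave it alone.
- beer: bystander: brown glass bottle standing on the bench, 62 mm across, 225 mm tall; origin at the centre of its underside. Leave it alone.
- spanner: bystander: steel spanner 180 mm long lying on the bench beyond the work; origin at the middle of its underside. Leave it alone.
There are look-alikes about, which are no part of the job. What is shaped like the part that bears spacer0_mid but purple is not meant.

How it is judged:
By the outcome, as a careful person would: the job done as asked, in the order asked, and still so for the second after the job is handed in, with the robot touching nothing.
Of spacer1, spacer2, spacer3 only 2 to 3 are there at a start; the rules pass over those that are not, and their reading is None.
At some moment in a run one of blank may be knocked a few centimetres aside while the robot is not near it.
Once in a run the grip may slacken for a moment while it holds something.
It also fails if it takes over 210 s, if anything falls off the work surface, if the arm or the gripper's body presses on something with over 40 N, if the wrist force passes 120 N, or if a joint passes its speed limit or range.

ROBOT

A 6-joint arm with a two-finger parallel gripper is mounted at the origin on the work surface. World frame = base frame: x ahead of the robot, y to its left, z up, the work surface at z = 0. Lengths are in mm, angles in degrees, forces in N, time in s.
With the tool pointing down it reaches from about 250 to 800 mm from the base axis. Payload 3.9 kg.
Tool frame: the origin (TCP) lies on the mounting face of the last link; the fingertips stand 173 mm ahead of it and the grasp point (between the pads) lies 155 mm ahead of it; z points along the fingers, y is the line along which they close (so a half turn about z gives the same grasp; the last joint's range is limited). The gripper opens to 85 mm and grips with 20 to 120 N. Pads are 22 mm wide; open, the fingers measure 114 mm over their backs; the gripper's body (76 mm by 85 mm) begins 54 mm behind the grasp point. The pads swing forward as they close: fully open they stand 13 mm farther back than shut.
Start: joints at [-72.078, 14.897, -7.913, 67.191, 0, 90], TCP at [161.551, -499.517, 404.704] pointing down, gripper open.
Joint ranges: [-159.42, 159.42], [-47.68, 98.78], [-73.54, 78.23], [-108.79, 121.32], [-90, 84.71], [-180, 180]. Speed limits (degrees/s): [147.25, 147.25, 180, 180, 180, 180].

INTERFACE

Orientations are given as a 3x3 rotation matrix whose columns are the frame's x, y, z axes.
In Python, from workcell import monitor, optics, job gives the robot as it stands. The module is installed in compiled form; this text tells all that it offers.
- The arm moves only by the shell command python3 -m inch 'ROWS' [FORCE]. ROWS is JSON, a list of rows, each a list of 3 entries, a list of its own where there are three numbers: the shift along the tool's x, y, z in m, then the turn, a rotation vector about the tool's x, y, z in degrees, then the opening, from 0 (shut) to 1 (fully open). A call has 1 to 20 rows; each row is the pose to reach, as a shift and turn from the pose commanded when the call began, along the tool's axes at that moment; what a row does not reach only later rows make up. A row lasts 1/12 s, in which the tool goes at most 41.7 mm and 7.16 degrees, less where a joint would pass 70% of its speed; a pose out of reach is approached as far as the arm can. A call with a gripper value outside its range is refused whole. The fingers move at their own pace and stop on an object; FORCE is the grip in N (left out, the last holds). Time passes only in rows, so rows that repeat a pose let the fingers close. It gives the time, the measured TCP pose, the force, the opening and the grip force at its end, in the units of the state.
- monitor.get_obs(): the state, without advancing time (a new reading comes with each control period).
- optics.grab_frame(name): name is "scene" or "top" or "wrist"; returns a dict with "color" (420x560x3 uint8, red, green, blue), "z_map" (420x560 float32, mm along the optical axis (not along the pixel's ray), 0 where there is no reading), "mtx" (3x3 intrinsics, pixels), "origin" and "attitude" of the camera in the world; the wrist camera has in their place "mount" (4x4, takes a point from camera to tool coordinates, whose origin is the TCP and whose axes are the flange's). Camera axes: x right, y down, z forward; pixel columns grow to the right and rows downward; lengths in mm; the calibration is good to about 2 mm. A picture is of the moment at which its call begins: read the wrist's pose just before it.
- job.close_job(): hands the job in; it is judged then, once.
The state is a dict: "time_s": time; "joint_positions": joint angles; "joint_vel": joint speeds; "effort": joint torques, N m; "eef_pos": TCP position; "eef_rot": TCP orientation; "contact_force": force on the tool from outside, world axes, zero at the start; "wrist_torque": the same for the moment, N m; "gripper_width": finger opening in mm; "grip_force": force on a finger pad.
Only numpy, scipy, OpenCV 4.12 (cv2) and the standard library are available. Lean on these libraries where they do the work, as an engineer would, in place of code of your own. Each camera call takes 0.05 s, during which the arm holds its last target. There are 200 camera calls.

## Working session

There is one attempt and no reset: what is moved stays moved. The work goes in short steps, Python scripts to look and compute and a shell command to move; the robot and the scene stay as the last step left them, time stands still between calls to the robot, and variables do not carry over. Pictures are saved under pics/ and viewed, at most 14 in all, crops included, and the job is handed in when it is done.

```bash
mkdir -p pics; python3 - <<'E'
from workcell import monitor, optics, job
import cv2,numpy as np
o=monitor.get_obs(); print({k:np.round(v,2).tolist() for k,v in o.items()})
for n in("top","scene"):
    f=optics.grab_frame(n); cv2.imwrite(f"pics/{n}0.png",f["color"][:,:,::-1]); np.savez(f"{n}0.npz",**f)
    print(n,f["mtx"],f["origin"],f["attitude"])
f=optics.grab_frame("wrist"); print(f["mount"],f["mtx"])
E
```

```text
{'time_s': 0.0, 'joint_positions': [-72.08, 14.94, -7.99, 67.19, 0.0, 90.0], 'joint_vel': [-0.05, 0.01, -0.03, -0.02, 0.1, 0.04], 'effort': [0.0, -40.57, 25.39, 0.02, -0.0, 0.0], 'eef_pos': [161.44, -499.18, 403.86], 'eef_rot': [[0.95, 0.31, -0.0], [0.31, -0.95, 0.0], [0.0, -0.0, -1.0]], 'contact_force': [-0.05, 0.19, -0.06], 'wrist_torque': [-0.02, 0.05, 0.04], 'grip_force': 0.0, 'gripper_width': 85.69}
top [[471.27702144   0.         277.21819773]
 [  0.         471.27702144 216.57480493]
 [  0.           0.           1.        ]] [ 422.16564519   23.71104417 1438.27814324] [[ 0.00879662 -0.99348882  0.11358958]
 [-0.99982094 -0.0068352   0.01764555]
 [-0.01675425 -0.11372446 -0.99337105]]
scene [[538.86275269   0.         279.50946399]
 [  0.         538.86275269 208.30590184]
 [  0.           0.           1.        ]] [1268.9847961   900.00972858  905.82731703] [[-0.79404475  0.3436066  -0.5014254 ]
 [ 0.6074791   0.47774269 -0.63461095]
 [ 0.02149581 -0.80851495 -0.58808291]]
[[-6.44292413e-04 -9.64722806e-01 -2.63266961e-01  6.64996379e+01]
 [ 9.99999692e-01 -5.03493678e-04 -6.02279830e-04  2.45443099e-01]
 [ 4.48479837e-04 -2.63267268e-01  9.64722833e-01  3.10381005e+01]
 [ 0.00000000e+00  0.00000000e+00  0.00000000e+00  1.00000000e+00]] [[302.37433947   0.         279.39988518]
 [  0.         302.37433947 209.00345237]
 [  0.           0.           1.        ]]
```

View pics/top0.png

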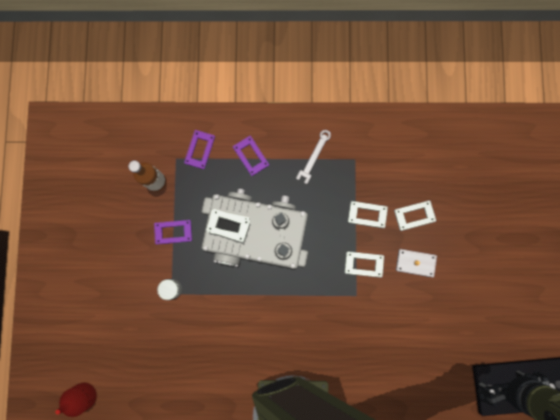

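View pics/scene0.png

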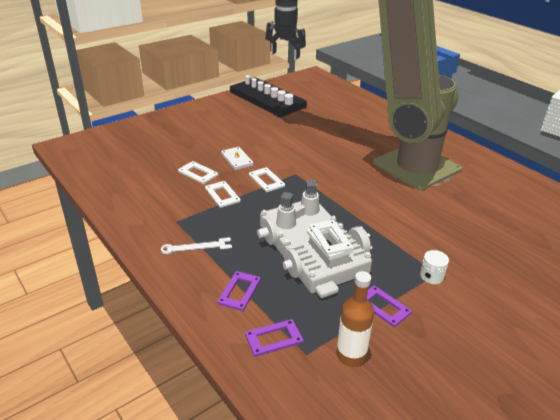

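The top view shows white spacers at (368,214), (415,215) and (364,264), the blank at (417,263), the flange stack at (228,224), and plug1/plug0 at (281,219)/(283,250). The purple frames are look-alikes.

```bash
cat > h.py <<'E'
import numpy as np, cv2
from workcell import monitor, optics
def cam(name):
    o=monitor.get_obs(); f=optics.grab_frame(name)
    if "mount" in f:
        T=np.eye(4);T[:3,:3]=o["eef_rot"];T[:3,3]=o["eef_pos"];T=T@np.array(f["mount"]);f["attitude"]=T[:3,:3];f["origin"]=T[:3,3]
    return f
def world(f):
    v,u=np.indices(f["z_map"].shape); d=np.stack([u,v,np.ones_like(u)],-1)@np.linalg.inv(f["mtx"]).T
    return f["origin"]+(d*f["z_map"][...,None])@np.array(f["attitude"]).T
def ray(f,uv,z):
    uv=np.atleast_2d(uv).astype(float); d=np.c_[uv,np.ones(len(uv))]@np.linalg.inv(f["mtx"]).T@np.array(f["attitude"]).T
    return f["origin"]+d*((z-f["origin"][2])/d[:,2])[:,None]
def rects(f,mask,z,amin=60):
    """contours of mask -> world min-area rect on plane z: centre, (long, short), angle of the long axis"""
    out=[]
    for c in cv2.findContours(mask.astype(np.uint8),cv2.RETR_EXTERNAL,cv2.CHAIN_APPROX_NONE)[0]:
        if cv2.contourArea(c)<amin: continue
        p=ray(f,c[:,0],z)[:,:2]; (cx,cy),(w,h),a=cv2.minAreaRect(p.astype(np.float32))
        if w<h: w,h,a=h,w,a+90
        out.append((round(cx,1),round(cy,1),round(w,1),round(h,1),round((a+90)%180-90,1),c[:,0].mean(0).round().tolist()))
    return out
E
python3 - <<'E'
from h import *
f=dict(np.load("top0.npz")); P=world(f); c=f["color"].astype(int); sat=c.max(2)-c.min(2)
print([P[v,u].round(1).tolist() for u,v in [(368,204),(281,219),(283,250),(345,240),(245,224),(228,240),(417,270),(260,235)]])
m=(sat<40)&(c.min(2)>120)
print("low",*rects(f,m&(P[...,2]<25),8),sep="\n")
print("flange",*rects(f,m&(P[...,2]>80)&(P[...,2]<115),98),sep="\n")
print("high",*rects(f,(P[...,2]>112)&(P[...,0]>250)&(P[...,2]<200),130,20),sep="\n")
E
```

```text
[[625.9, -227.4, 10.4], [563.9, 36.2, 140.2], [478.3, 30.1, 138.5], [516.2, -157.9, 0.7], [553.2, 139.4, 99.8], [510.1, 192.9, 52.2], [427.2, -369.6, 16.0], [525.6, 98.6, 52.7]]
low
(444.3, -213.6, 115.2, 69.4, 84.5, [364.0, 264.0])
(449.2, -370.1, 114.0, 67.6, 80.6, [416.0, 263.0])
(593.5, -369.6, 115.2, 68.4, -74.3, [415.0, 215.0])
(595.8, -225.8, 115.2, 69.3, 81.8, [367.0, 214.0])
(776.9, -62.5, 179.4, 38.7, -26.1, [313.0, 158.0])
flange
(550.9, 187.6, 112.9, 71.5, 76.0, [229.0, 225.0])
high
(479.7, 30.3, 26.1, 26.1, 56.8, [283.0, 250.0])
(566.9, 38.8, 27.9, 26.4, 31.2, [280.0, 218.0])
(690.6, 420.5, 64.5, 60.6, 58.5, [145.0, 174.0])
```

```bash
python3 -m inch '[[[0.04,-0.03,0],[0,0,0],1],[[0.08,-0.06,0],[0,0,0],1],[[0.12,-0.09,0],[0,0,0],1],[[0.15,-0.12,0],[0,0,0],1],[[0.18,-0.14,0],[0,0,0],1],[[0.21,-0.165,0],[0,0,0],1],[[0.24,-0.19,0],[0,0,0],1],[[0.27,-0.21,0],[0,0,0],1],[[0.3,-0.235,0],[0,0,0],1],[[0.33,-0.26,0],[0,0,0],1],[[0.36,-0.28,0],[0,0,0],1],[[0.39,-0.305,0],[0,0,0],1],[[0.42,-0.33,0],[0,0,0],1],[[0.45,-0.35,0],[0,0,0],1],[[0.48,-0.375,0],[0,0,0],1],[[0.509,-0.396,0],[0,0,0],1],[[0.509,-0.396,0],[0,0,0],1],[[0.509,-0.396,0],[0,0,0],1],[[0.509,-0.396,0],[0,0,0],1]]'
python3 - <<'E'
from h import *
o=monitor.get_obs(); print(o["joint_positions"].round(1) if hasattr(o["joint_positions"],"round") else o["joint_positions"],o["wrist_torque"])
f=cam("wrist"); np.savez("w1.npz",**f); cv2.imwrite("pics/w1.png",f["color"][:,:,::-1]); P=world(f)
z=P[...,2]
print("heads",*rects(f,(z>130)&(z<160)&(P[...,0]>400),140,100),sep="\n")
print("flange",*rects(f,(z>93)&(z<110),98,100),sep="\n")
E
```

```text
time_s: 1.73
eef_pos: [523.6, 33.9, 404.2]
eef_rot: [[0.951, 0.308, -0.002], [0.308, -0.951, -0.001], [-0.002, 0.0, -1.0]]
contact_force: [0.4, -0.6, -0.2]
gripper_width: 85.5
grip_force: 0.0
[  3.7  14.9  -8.   67.2  -0.  165.8] [0.01844759 0.04778488 0.04268133]
heads
(483.5, 31.4, 27.4, 27.3, 56.8, [268.0, 256.0])
(568.3, 39.9, 25.9, 25.5, 30.7, [290.0, 156.0])
flange
(488.2, 32.5, 42.9, 32.4, -76.7, [269.0, 234.0])
(571.1, 41.6, 43.1, 36.6, -56.8, [287.0, 145.0])
(551.4, 188.2, 111.3, 64.9, 72.4, [118.0, 113.0])
```

View pics/w1.png

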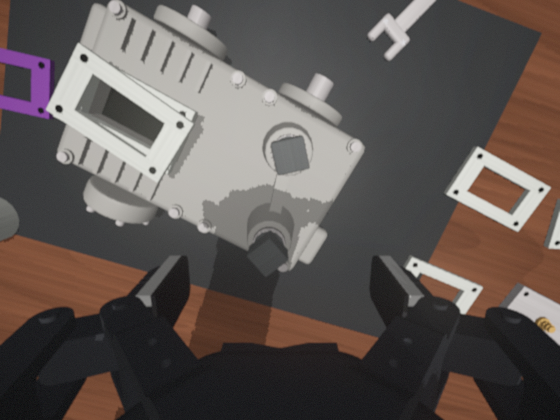

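The wrist view shows plug0's head at (268,256) and plug1's at (290,156). The flange stack is at (118,113). Next I unwind joint 6 so that each plug can be turned in one go, then go above plug0.

```bash
cat > st.py <<'E'
from h import *
o=monitor.get_obs()
print("t",round(o["time_s"],2),"p",np.round(o["eef_pos"],1),"yawx",round(np.degrees(np.arctan2(o["eef_rot"][1][0],o["eef_rot"][0][0])),1),"j",np.round(o["joint_positions"],1),"F",np.round(o["contact_force"],1),"Tz",np.round(o["wrist_torque"],2),"w",round(o["gripper_width"],1),round(o["grip_force"],1))
E
R='[[-0.0405,-0.010,0.06],[0,0,-140],0.7]'
python3 -m inch '[[[-0.0405,-0.010,0.06],[0,0,-140],0.7],[[-0.0405,-0.010,0.06],[0,0,-140],0.7],[[-0.0405,-0.010,0.06],[0,0,-140],0.7],[[-0.0405,-0.010,0.06],[0,0,-140],0.7],[[-0.0405,-0.010,0.06],[0,0,-140],0.7],[[-0.0405,-0.010,0.06],[0,0,-140],0.7],[[-0.0405,-0.010,0.06],[0,0,-140],0.7],[[-0.0405,-0.010,0.06],[0,0,-140],0.7],[[-0.0405,-0.010,0.06],[0,0,-140],0.7],[[-0.0405,-0.010,0.06],[0,0,-140],0.7],[[-0.0405,-0.010,0.06],[0,0,-140],0.7],[[-0.0405,-0.010,0.06],[0,0,-140],0.7],[[-0.0405,-0.010,0.06],[0,0,-140],0.7],[[-0.0405,-0.010,0.06],[0,0,-140],0.7],[[-0.0405,-0.010,0.06],[0,0,-140],0.7],[[-0.0405,-0.010,0.06],[0,0,-140],0.7],[[-0.0405,-0.010,0.06],[0,0,-140],0.7],[[-0.0405,-0.010,0.06],[0,0,-140],0.7],[[-0.0405,-0.010,0.06],[0,0,-140],0.7],[[-0.0405,-0.010,0.06],[0,0,-140],0.7]]' 60 >/dev/null
python3 st.py
python3 -m inch '[[[0,0,0],[0,0,-140],0.7],[[0,0,0],[0,0,-140],0.7],[[0,0,0],[0,0,-140],0.7],[[0,0,0],[0,0,-140],0.7],[[0,0,0],[0,0,-140],0.7],[[0,0,0],[0,0,-140],0.7],[[0,0,0],[0,0,-140],0.7],[[0,0,0],[0,0,-140],0.7],[[0,0,0],[0,0,-140],0.7],[[0,0,0],[0,0,-140],0.7],[[0,0,0],[0,0,-140],0.7],[[0,0,0],[0,0,-140],0.7],[[0,0,0],[0,0,-140],0.7],[[0,0,0],[0,0,-140],0.7],[[0,0,0],[0,0,-140],0.7],[[0,0,0],[0,0,-140],0.7],[[0,0,0],[0,0,-140],0.7],[[0,0,0],[0,0,-140],0.7],[[0,0,0],[0,0,-140],0.7],[[0,0,0],[0,0,-140],0.7]]' >/dev/null
python3 -m inch '[[[0,0,0],[0,0,-29],0.7],[[0,0,0],[0,0,-29],0.7],[[0,0,0],[0,0,-29],0.7],[[0,0,0],[0,0,-29],0.7],[[0,0,0],[0,0,-29],0.7],[[0,0,0],[0,0,-29],0.7],[[0,0,0],[0,0,-29],0.7]]' >/dev/null
python3 st.py
python3 - <<'E'
from h import *
f=cam("wrist"); cv2.imwrite("pics/w2.png",f["color"][:,:,::-1]); P=world(f)
z=P[...,2]; m=(z>130)&(z<150)&(abs(P[...,0]-482)<30)&(abs(P[...,1]-31)<30); print(np.median(z[m]))
print("heads",*rects(f,m,140,100),sep="\n")
E
```

```text
t 3.45 p [481.4  29.5 345. ] yawx 158.1 j [  3.5  12.8 -20.1  57.1  -0.   25.4] F [ 0.1 -0.3  0.7] Tz [ 0.06 -0.01  0.03] w 59.7 0.0
t 5.7 p [481.9  30.2 344.9] yawx -33.3 j [   3.6   12.8  -20.    57.1   -0.  -143.1] F [ 0.4  0.3 -0.7] Tz [-0.   -0.03 -0.04] w 59.8 0.0
137.7042468073785
heads
(482.9, 29.4, 27.3, 25.3, -33.3, [279.0, 237.0])
```

```bash
python3 -m inch '[[[0.001,0,0.03],[0,0,0],0.7],[[0.001,0,0.053],[0,0,0],0.7],[[0.001,0,0.053],[0,0,0],0.7],[[0.001,0,0.053],[0,0,0],0.7],[[0.001,0,0.053],[0,0,0],0.25],[[0.001,0,0.053],[0,0,0],0.15],[[0.001,0,0.053],[0,0,0],0.15],[[0.001,0,0.053],[0,0,0],0.15],[[0.001,0,0.053],[0,0,0],0.15],[[0.001,0,0.053],[0,0,0],0.15],[[0.001,0,0.053],[0,0,0],0.15],[[0.001,0,0.053],[0,0,0],0.15]]' 70 >/dev/null
python3 st.py
python3 -m inch '[[[0,0,0],[0,0,7],0.15],[[0,0,0],[0,0,14],0.15],[[0,0,0],[0,0,20],0.15],[[0,0,0],[0,0,20],0.15]]' >/dev/null
python3 st.py
```

```text
t 6.75 p [483.5  29.9 293.6] yawx -33.1 j [ 3.600e+00  1.540e+01 -2.490e+01  4.950e+01 -1.000e-01 -1.433e+02] F [-2.3 -2.7  6.3] Tz [-0.52  0.42  0.02] w 24.5 68.5
t 7.08 p [483.1  29.4 293.6] yawx -53.3 j [   3.6   15.4  -25.    49.6   -0.2 -123.1] F [-3.7 -4.6  7.4] Tz [-1.07  0.61  0.  ] w 24.5 68.8
```

```bash
cat > ok.py <<'E'
import sys; from h import *
o=monitor.get_obs(); t=o["wrist_torque"][2]
print("t",round(o["time_s"],2),"Tz",round(t,2),"j6",round(o["joint_positions"][5],1),"w",round(o["gripper_width"],1),"F",np.round(o["contact_force"],1)); sys.exit(abs(t)>0.25)
E
python3 -m inch '[[[0,0,0],[0,0,7],0.15],[[0,0,0],[0,0,14],0.15],[[0,0,0],[0,0,21],0.15],[[0,0,0],[0,0,28],0.15],[[0,0,0],[0,0,35],0.15],[[0,0,0],[0,0,42],0.15],[[0,0,0],[0,0,45],0.15],[[0,0,0],[0,0,45],0.15]]' >/dev/null; python3 ok.py &&
python3 -m inch '[[[0,0,0],[0,0,7],0.15],[[0,0,0],[0,0,14],0.15],[[0,0,0],[0,0,14],0.15]]' >/dev/null && python3 ok.py &&
python3 -m inch '[[[0,0,0],[0,0,7],0.15],[[0,0,0],[0,0,14],0.15],[[0,0,0],[0,0,14],0.15]]' >/dev/null && python3 ok.py &&
python3 -m inch '[[[0,0,0],[0,0,7],0.15],[[0,0,0],[0,0,14],0.15],[[0,0,0],[0,0,14],0.15]]' >/dev/null && python3 ok.py &&
python3 -m inch '[[[0,0,0],[0,0,7],0.15],[[0,0,0],[0,0,14],0.15],[[0,0,0],[0,0,14],0.15]]' >/dev/null && python3 ok.py &&
python3 -m inch '[[[0,0,0],[0,0,7],0.15],[[0,0,0],[0,0,14],0.15],[[0,0,0],[0,0,14],0.15]]' >/dev/null && python3 ok.py &&
python3 -m inch '[[[0,0,0],[0,0,7],0.15],[[0,0,0],[0,0,14],0.15],[[0,0,0],[0,0,14],0.15]]' >/dev/null && python3 ok.py &&
python3 -m inch '[[[0,0,0],[0,0,7],0.15],[[0,0,0],[0,0,14],0.15],[[0,0,0],[0,0,14],0.15]]' >/dev/null && python3 ok.py &&
python3 -m inch '[[[0,0,0],[0,0,7],0.15],[[0,0,0],[0,0,14],0.15],[[0,0,0],[0,0,14],0.15]]' >/dev/null && python3 ok.py &&
python3 -m inch '[[[0,0,0],[0,0,7],0.15],[[0,0,0],[0,0,14],0.15],[[0,0,0],[0,0,14],0.15]]' >/dev/null && python3 ok.py &&
python3 -m inch '[[[0,0,0],[0,0,7],0.15],[[0,0,0],[0,0,14],0.15],[[0,0,0],[0,0,14],0.15]]' >/dev/null && python3 ok.py &&
python3 -m inch '[[[0,0,0],[0,0,7],0.15],[[0,0,0],[0,0,14],0.15],[[0,0,0],[0,0,14],0.15]]' >/dev/null && python3 ok.py &&
python3 -m inch '[[[0,0,0],[0,0,7],0.15],[[0,0,0],[0,0,14],0.15],[[0,0,0],[0,0,14],0.15]]' >/dev/null && python3 ok.py &&
python3 -m inch '[[[0,0,0],[0,0,7],0.15],[[0,0,0],[0,0,14],0.15],[[0,0,0],[0,0,14],0.15]]' >/dev/null && python3 ok.py
```

```text
t 7.75 Tz -0.01 j6 -78.2 w 24.8 F [-7.7 -6.6 13.1]False
```

```bash
sed -i 's/sys.exit(.*)$/sys.exit(int(abs(t)>0.25 or np.linalg.norm(o["contact_force"])>30))/' ok.py
python3 ok.py &&
python3 -m inch '[[[0,0,0],[0,0,7],0.15],[[0,0,0],[0,0,14],0.15],[[0,0,0],[0,0,14],0.15]]' >/dev/null && python3 ok.py &&
python3 -m inch '[[[0,0,0],[0,0,7],0.15],[[0,0,0],[0,0,14],0.15],[[0,0,0],[0,0,14],0.15]]' >/dev/null && python3 ok.py &&
python3 -m inch '[[[0,0,0],[0,0,7],0.15],[[0,0,0],[0,0,14],0.15],[[0,0,0],[0,0,14],0.15]]' >/dev/null && python3 ok.py &&
python3 -m inch '[[[0,0,0],[0,0,7],0.15],[[0,0,0],[0,0,14],0.15],[[0,0,0],[0,0,14],0.15]]' >/dev/null && python3 ok.py &&
python3 -m inch '[[[0,0,0],[0,0,7],0.15],[[0,0,0],[0,0,14],0.15],[[0,0,0],[0,0,14],0.15]]' >/dev/null && python3 ok.py &&
python3 -m inch '[[[0,0,0],[0,0,7],0.15],[[0,0,0],[0,0,14],0.15],[[0,0,0],[0,0,14],0.15]]' >/dev/null && python3 ok.py &&
python3 -m inch '[[[0,0,0],[0,0,7],0.15],[[0,0,0],[0,0,14],0.15],[[0,0,0],[0,0,14],0.15]]' >/dev/null && python3 ok.py &&
python3 -m inch '[[[0,0,0],[0,0,7],0.15],[[0,0,0],[0,0,14],0.15],[[0,0,0],[0,0,14],0.15]]' >/dev/null && python3 ok.py &&
python3 -m inch '[[[0,0,0],[0,0,7],0.15],[[0,0,0],[0,0,14],0.15],[[0,0,0],[0,0,14],0.15]]' >/dev/null && python3 ok.py &&
python3 -m inch '[[[0,0,0],[0,0,7],0.15],[[0,0,0],[0,0,14],0.15],[[0,0,0],[0,0,14],0.15]]' >/dev/null && python3 ok.py &&
python3 -m inch '[[[0,0,0],[0,0,7],0.15],[[0,0,0],[0,0,14],0.15],[[0,0,0],[0,0,14],0.15]]' >/dev/null && python3 ok.py &&
python3 -m inch '[[[0,0,0],[0,0,7],0.15],[[0,0,0],[0,0,14],0.15],[[0,0,0],[0,0,14],0.15]]' >/dev/null && python3 ok.py
```

```text
t 7.75 Tz -0.01 j6 -78.2 w 24.8 F [-7.7 -6.6 13.1]
t 8.0 Tz 0.01 j6 -64.1 w 24.7 F [-8.3 -6.  14.4]
t 8.25 Tz 0.04 j6 -50.1 w 24.3 F [-10.   -5.   16.2]
t 8.5 Tz -0.04 j6 -36.1 w 24.5 F [-12.4  -3.8  16.9]
t 8.75 Tz -0.06 j6 -22.1 w 24.8 F [-12.2  -2.4  17.4]
t 9.0 Tz 0.1 j6 -8.1 w 24.2 F [-12.9  -0.2  18.1]
t 9.25 Tz 0.45 j6 5.9 w 24.4 F [-13.2   1.7  17.8]
```

```bash
python3 -m inch '[[[0,0,0],[0,0,6],0.15],[[0,0,0],[0,0,12],0.15],[[0,0,0],[0,0,12],0.15],[[0,0,0],[0,0,12],0.15]]' >/dev/null; python3 ok.py
```

```text
t 9.58 Tz 0.55 j6 17.6 w 24.4 F [-13.    2.1  18.8]
```

```bash
python3 -m inch '[[[0,0,0],[0,0,12],0.7],[[0,0,0],[0,0,12],0.7],[[0,0,0],[0,0,12],0.7],[[0,0,0],[0,0,12],0.7],[[0,0,-0.02],[0,0,12],0.7],[[0,0,-0.05],[0,0,12],0.7],[[0,0,-0.05],[0,0,12],0.7]]' >/dev/null; python3 st.py
```

```text
t 10.17 p [485.2  30.5 346.5] yawx 154.0 j [  3.6  12.9 -19.7  56.9   0.   29.6] F [1.  0.7 0.9] Tz [ 0.04 -0.11  0.01] w 59.8 0.0
```

```bash
python3 - <<'E'
from h import *
f=cam("wrist"); P=world(f); z=P[...,2]; m=(z>130)&(z<150)&(abs(P[...,0]-482)<30)&(abs(P[...,1]-31)<30)
print("head0",*rects(f,m,138,100),sep="\n")
E
python3 -m inch '[[[-0.070,0.044,0],[0,0,-135],0.7],[[-0.070,0.044,0],[0,0,-135],0.7],[[-0.070,0.044,0],[0,0,-135],0.7],[[-0.070,0.044,0],[0,0,-135],0.7],[[-0.070,0.044,0],[0,0,-135],0.7],[[-0.070,0.044,0],[0,0,-135],0.7],[[-0.070,0.044,0],[0,0,-135],0.7],[[-0.070,0.044,0],[0,0,-135],0.7],[[-0.070,0.044,0],[0,0,-135],0.7],[[-0.070,0.044,0],[0,0,-135],0.7],[[-0.070,0.044,0],[0,0,-135],0.7],[[-0.070,0.044,0],[0,0,-135],0.7],[[-0.070,0.044,0],[0,0,-135],0.7],[[-0.070,0.044,0],[0,0,-135],0.7],[[-0.070,0.044,0],[0,0,-135],0.7],[[-0.070,0.044,0],[0,0,-135],0.7],[[-0.070,0.044,0],[0,0,-135],0.7],[[-0.070,0.044,0],[0,0,-135],0.7],[[-0.070,0.044,0],[0,0,-135],0.7],[[-0.070,0.044,0],[0,0,-135],0.7]]' >/dev/null
python3 -m inch '[[[0,0,0],[0,0,-6],0.7],[[0,0,0],[0,0,-12],0.7],[[0,0,0],[0,0,-12],0.7]]' >/dev/null
python3 st.py; python3 - <<'E'
from h import *
f=cam("wrist"); P=world(f); z=P[...,2]; m=(z>130)&(z<150)&(abs(P[...,0]-568)<30)&(abs(P[...,1]-40)<30); print(np.median(z[m]))
print("head1",*rects(f,m,138,100),sep="\n")
E
```

```text
head0
(479.9, 31.2, 27.4, 26.0, -9.1, [276.0, 227.0])
t 12.13 p [565.3  39.1 341.2] yawx -59.1 j [   4.    20.9   -8.9   60.2    0.  -117. ] F [ 0.4  0.6 -0.6] Tz [ 0.03 -0.01 -0.05] w 59.7 0.0
137.71770434916579
head1
(568.7, 38.5, 27.9, 25.3, -60.3, [275.0, 236.0])
```

```bash
python3 -m inch '[[[0.0005,-0.0025,0.025],[0,0,-1],0.7],[[0.0005,-0.0025,0.046],[0,0,-1],0.7],[[0.0005,-0.0025,0.046],[0,0,-1],0.7],[[0.0005,-0.0025,0.046],[0,0,-1],0.7],[[0.0005,-0.0025,0.046],[0,0,-1],0.25],[[0.0005,-0.0025,0.046],[0,0,-1],0.15],[[0.0005,-0.0025,0.046],[0,0,-1],0.15],[[0.0005,-0.0025,0.046],[0,0,-1],0.15],[[0.0005,-0.0025,0.046],[0,0,-1],0.15],[[0.0005,-0.0025,0.046],[0,0,-1],0.15],[[0.0005,-0.0025,0.046],[0,0,-1],0.15],[[0.0005,-0.0025,0.046],[0,0,-1],0.15]]' 70 >/dev/null
python3 st.py; python3 ok.py &&
python3 -m inch '[[[0,0,0],[0,0,7],0.15],[[0,0,0],[0,0,14],0.15],[[0,0,0],[0,0,21],0.15],[[0,0,0],[0,0,28],0.15],[[0,0,0],[0,0,32],0.15],[[0,0,0],[0,0,32],0.15]]' >/dev/null && python3 ok.py &&
python3 -m inch '[[[0,0,0],[0,0,7],0.15],[[0,0,0],[0,0,14],0.15],[[0,0,0],[0,0,21],0.15],[[0,0,0],[0,0,28],0.15],[[0,0,0],[0,0,32],0.15],[[0,0,0],[0,0,32],0.15]]' >/dev/null && python3 ok.py &&
python3 -m inch '[[[0,0,0],[0,0,7],0.15],[[0,0,0],[0,0,14],0.15],[[0,0,0],[0,0,14],0.15]]' >/dev/null && python3 ok.py &&
python3 -m inch '[[[0,0,0],[0,0,7],0.15],[[0,0,0],[0,0,14],0.15],[[0,0,0],[0,0,14],0.15]]' >/dev/null && python3 ok.py &&
python3 -m inch '[[[0,0,0],[0,0,7],0.15],[[0,0,0],[0,0,14],0.15],[[0,0,0],[0,0,14],0.15]]' >/dev/null && python3 ok.py &&
python3 -m inch '[[[0,0,0],[0,0,7],0.15],[[0,0,0],[0,0,14],0.15],[[0,0,0],[0,0,14],0.15]]' >/dev/null && python3 ok.py &&
python3 -m inch '[[[0,0,0],[0,0,7],0.15],[[0,0,0],[0,0,14],0.15],[[0,0,0],[0,0,14],0.15]]' >/dev/null && python3 ok.py &&
python3 -m inch '[[[0,0,0],[0,0,7],0.15],[[0,0,0],[0,0,14],0.15],[[0,0,0],[0,0,14],0.15]]' >/dev/null && python3 ok.py &&
python3 -m inch '[[[0,0,0],[0,0,7],0.15],[[0,0,0],[0,0,14],0.15],[[0,0,0],[0,0,14],0.15]]' >/dev/null && python3 ok.py &&
python3 -m inch '[[[0,0,0],[0,0,7],0.15],[[0,0,0],[0,0,14],0.15],[[0,0,0],[0,0,14],0.15]]' >/dev/null && python3 ok.py &&
python3 -m inch '[[[0,0,0],[0,0,7],0.15],[[0,0,0],[0,0,14],0.15],[[0,0,0],[0,0,14],0.15]]' >/dev/null && python3 ok.py &&
python3 -m inch '[[[0,0,0],[0,0,7],0.15],[[0,0,0],[0,0,14],0.15],[[0,0,0],[0,0,14],0.15]]' >/dev/null && python3 ok.py &&
python3 -m inch '[[[0,0,0],[0,0,7],0.15],[[0,0,0],[0,0,14],0.15],[[0,0,0],[0,0,14],0.15]]' >/dev/null && python3 ok.py &&
python3 -m inch '[[[0,0,0],[0,0,7],0.15],[[0,0,0],[0,0,14],0.15],[[0,0,0],[0,0,14],0.15]]' >/dev/null && python3 ok.py
```

```text
t 13.18 p [568.1  39.9 297.4] yawx -58.1 j [   4.    22.8  -12.8   54.2   -0.  -117.9] F [-1.  -0.5  6.7] Tz [-0.16  0.39 -0.02] w 24.4 69.8
t 13.18 Tz -0.02 j6 -117.9 w 24.4 F [-1.  -0.5  6.7]
t 13.68 Tz -0.0 j6 -85.7 w 24.3 F [-2.3 -1.5  5.7]
t 14.18 Tz -0.05 j6 -53.7 w 24.1 F [-2.5 -1.1  7.3]
t 14.43 Tz -0.04 j6 -39.6 w 24.1 F [-1.7 -1.5  6.5]
t 14.68 Tz -0.01 j6 -25.6 w 24.0 F [-2.3 -1.6  8. ]
t 14.93 Tz 0.01 j6 -11.6 w 24.0 F [-2.8 -1.8  6.9]
t 15.18 Tz -0.04 j6 2.4 w 24.5 F [-3.3 -0.5  7.3]
t 15.43 Tz -0.04 j6 16.4 w 24.4 F [-2.6 -0.2  7.5]
t 15.68 Tz -0.0 j6 30.4 w 24.1 F [-3.2 -0.4  7.3]
t 15.93 Tz -0.07 j6 44.4 w 24.3 F [-2.  -0.4  6.5]
t 16.18 Tz -0.03 j6 58.4 w 24.5 F [-3.7 -0.5  7.5]
t 16.43 Tz -0.06 j6 72.4 w 24.1 F [-3.3 -0.   7.3]
t 16.68 Tz -0.06 j6 86.4 w 24.2 F [-3.1 -0.   6.8]
t 16.93 Tz 0.35 j6 100.3 w 24.1 F [-1.3 -0.6  7.8]
```

```bash
python3 -m inch '[[[0,0,0],[0,0,6],0.15],[[0,0,0],[0,0,12],0.15],[[0,0,0],[0,0,15],0.15],[[0,0,0],[0,0,15],0.15]]' >/dev/null; python3 ok.py
python3 -m inch '[[[0,0,0],[0,0,0],0.15],[[0,0,0],[0,0,0],0.15]]'>/dev/null; python3 st.py
```

```text
t 17.27 Tz 0.53 j6 115.2 w 24.4 F [-3.  -0.3  7.2]
t 17.43 p [567.9  40.2 297.4] yawx 69.0 j [  4.   22.8 -12.8  54.2   0.  115.1] F [-2.4 -0.   7.2] Tz [0.04 0.62 0.49] w 24.3 69.8
```

```bash
python3 -m inch '[[[0,0,0],[0,0,0],0.7],[[0,0,0],[0,0,0],0.7],[[0,0,0],[0,0,0],0.7],[[0,0,0],[0,0,0],1],[[0,0,-0.03],[0,0,0],1],[[0,0,-0.06],[0,0,0],1],[[0,0,-0.08],[0,0,0],1],[[0.03,-0.015,-0.08],[0,0,-6],1],[[0.06,-0.03,-0.08],[0,0,-11],1],[[0.09,-0.045,-0.08],[0,0,-11],1],[[0.12,-0.06,-0.08],[0,0,-11],1],[[0.134,-0.069,-0.08],[0,0,-11],1],[[0.134,-0.069,-0.08],[0,0,-11],1],[[0.134,-0.069,-0.08],[0,0,-11],1]]' >/dev/null; python3 st.py
python3 - <<'E'
from h import *
f=cam("wrist"); np.savez("w3.npz",**f); cv2.imwrite("pics/w3.png",f["color"][:,:,::-1]); P=world(f); z=P[...,2]
m=(z>130)&(z<150)&(abs(P[...,0]-568)<30)&(abs(P[...,1]-40)<30); print("head1",*rects(f,m,138,100))
m=(z>94)&(z<106)&(abs(P[...,0]-552)<60)&(abs(P[...,1]-190)<80); print(np.median(z[m])); print("spacer0",*rects(f,m,98,100))
m=(z>84)&(z<106)&(abs(P[...,0]-552)<60)&(abs(P[...,1]-190)<80); print("all",*rects(f,m,94,100))
E
```

```text
t 18.6 p [551.5 190.7 375.4] yawx 80.0 j [ 19.1  21.4  -2.8  65.8  -0.  119. ] F [ 0.4  0.1 -1. ] Tz [ 0.04  0.04 -0.01] w 85.6 0.0
head1
97.80917547313462
spacer0 (551.4, 188.8, 110.1, 63.9, 72.4, [280.0, 205.0])
all (551.6, 188.3, 117.1, 71.5, 76.2, [282.0, 204.0])
```

View pics/w3.png

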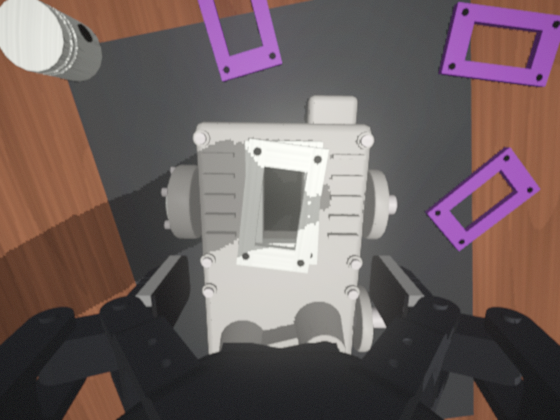

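The wrist view shows the casting nearly square to the tool, with spacer0 askew at (280,205) and the flange showing on the left at x≈242 and on the right at x≈322. Next I fit the flange from its visible top points.

```bash
python3 - <<'E'
from h import *
f=dict(np.load("w3.npz")); P=world(f); z=P[...,2]
c=ray(f,[(198,126),(368,129)],50); d=c[1]-c[0]; print("deck edge",c.round(1).tolist(),np.degrees(np.arctan2(d[1],d[0])))
for lo,hi,n in((86,93.5,"flange"),(94.5,102,"spacer")):
    m=(z>lo)&(z<hi)&(abs(P[...,0]-552)<60)&(abs(P[...,1]-190)<80)
    m=cv2.erode(m.astype(np.uint8),np.ones((2,2)))>0
    Q=P[m][:,:2]-[552,190]; 
    for a in(-9,-10,-11):
        r=np.radians(a); ex=np.array([np.cos(r),np.sin(r)]); ey=np.array([-ex[1],ex[0]])
        print(n,m.sum(),a,[np.percentile(Q@e,[0,1,99,100]).round(1).tolist() for e in(ex,ey)])
E
```

```text
deck edge [[487.7, 269.6, 50.0], [644.6, 239.1, 50.0]] -10.980698858072415
flange 661 -9 [[-27.7, -27.3, 34.6, 35.4], [-55.8, -55.0, 53.7, 55.0]]
flange 661 -10 [[-28.5, -28.3, 34.0, 34.5], [-55.3, -54.4, 53.7, 54.5]]
flange 661 -11 [[-29.3, -29.1, 34.0, 34.3], [-54.8, -53.8, 54.2, 54.3]]
spacer 5771 -9 [[-38.5, -35.5, 36.1, 39.2], [-60.8, -56.4, 53.7, 56.8]]
spacer 5771 -10 [[-37.7, -34.8, 35.4, 38.4], [-60.4, -56.2, 53.3, 56.4]]
spacer 5771 -11 [[-36.8, -33.9, 34.8, 37.5], [-59.9, -56.1, 53.2, 56.0]]
```

```bash
python3 -m inch '[[[0,0.002,0.03],[0,0,0.5],1],[[0,0.002,0.06],[0,0,0.5],1],[[0,0.002,0.09],[0,0,0.5],1],[[0,0.002,0.115],[0,0,0.5],1],[[0,0.002,0.127],[0,0,0.5],1],[[0,0.002,0.127],[0,0,0.5],1],[[0,0.002,0.127],[0,0,0.5],1]]' 25 >/dev/null; python3 st.py
python3 -m inch '[[[0,0,0],[0,0,0],0.9],[[0,0,0],[0,0,0],0.85],[[0,0,0],[0,0,0],0.8],[[0,0,0],[0,0,0],0.76],[[0,0,0],[0,0,0],0.7],[[0,0,0],[0,0,0],0.7],[[0,0,0],[0,0,0],0.7],[[0,0,0],[0,0,0],0.7],[[0,0,0],[0,0,0],0.7],[[0,0,0],[0,0,0],0.7]]' >/dev/null; python3 st.py
```

```text
t 19.23 p [553.6 188.1 248.2] yawx 79.3 j [ 18.8  26.7 -14.5  48.9  -0.  119.5] F [-0.1 -0.4  0.8] Tz [ 0.02 -0.03 -0.06] w 85.2 0.0
t 20.07 p [554.  189.6 250.6] yawx 79.4 j [ 18.9  26.6 -14.4  48.9  -0.  119.5] F [-1.5 -0.9  6.5] Tz [-0.21  0.4  -0.14] w 64.9 25.5
```

```bash
python3 -m inch '[[[0,0,0],[0,0,0],1],[[0,0,0],[0,0,0],1],[[0,0,0],[0,0,0],1],[[0,0,0],[0,0,0],1],[[0,0,-0.03],[0,0,0],1],[[0,0,-0.06],[0,0,0],1],[[0,0,-0.09],[0,0,0],1],[[0,0,-0.12],[0,0,0],1],[[0,0,-0.12],[0,0,0],1],[[0,0,-0.12],[0,0,0],1]]'  >/dev/null; python3 st.py
python3 - <<'E'
from h import *
f=cam("wrist"); np.savez("w4.npz",**f); cv2.imwrite("pics/w4.png",f["color"][100:300,180:400,::-1].repeat(3,0).repeat(3,1)); P=world(f); z=P[...,2]
for lo,hi,n in((86,93.5,"flange"),(94.5,102,"spacer")):
    m=(z>lo)&(z<hi)&(abs(P[...,0]-552)<60)&(abs(P[...,1]-190)<80)
    print(n,*rects(f,m,90 if n=="flange" else 98,60),sep="\n")
    m=cv2.erode(m.astype(np.uint8),np.ones((2,2)))>0
    Q=P[m][:,:2]-[552,190]; r=np.radians(-10.5); ex=np.array([np.cos(r),np.sin(r)]); ey=np.array([-ex[1],ex[0]])
    if m.sum(): print(n,m.sum(),[np.percentile(Q@e,[0,1,99,100]).round(1).tolist() for e in(ex,ey)])
E
```

```text
t 20.9 p [554.4 189.8 370.8] yawx 79.4 j [ 18.9  21.6  -3.2  64.9  -0.  119.5] F [-0.2 -0.2 -0.5] Tz [-0.01 -0.01 -0.04] w 85.4 0.0
flange
(548.1, 168.3, 36.4, 31.6, -17.0, [269.0, 239.0])
(574.6, 199.2, 35.2, 4.0, 73.5, [300.0, 192.0])
(578.9, 240.2, 35.9, 3.9, -16.8, [297.0, 144.0])
(530.3, 225.8, 48.3, 4.1, 77.4, [241.0, 170.0])
flange 529 [[-29.0, -28.8, 33.7, 34.3], [-54.6, -52.4, 53.7, 54.5]]
spacer
(554.2, 188.5, 110.1, 64.0, 73.0, [278.0, 207.0])
spacer 6017 [[-34.5, -31.3, 37.4, 39.7], [-59.2, -55.9, 53.3, 55.7]]
```

View pics/w4.png

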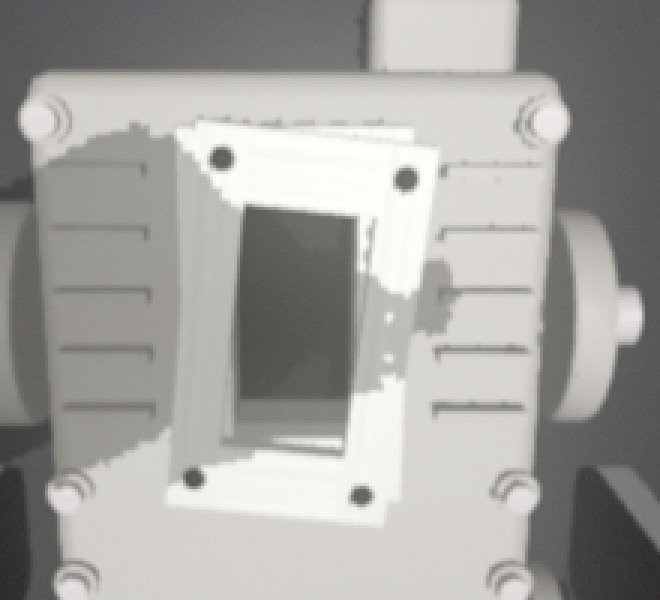

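```bash
python3 - <<'E'
from h import *
f=dict(np.load("w4.npz")); P=world(f); z=P[...,2]
m=(z>84)&(z<106)&(abs(P[...,0]-552)<60)&(abs(P[...,1]-190)<80)
L=[(np.flatnonzero(m[v])[0],v) for v in range(150,215)]; R=[(np.flatnonzero(m[v])[-1],v) for v in range(225,262)]
for n,pts in(("L",L),("R",R)):
    p=ray(f,pts,90)[:,:2].astype(np.float32); l=cv2.fitLine(p,cv2.DIST_HUBER,0,.01,.01).ravel()
    print(n,np.degrees(np.arctan2(l[1],l[0])),l[2:], [P[v,u,2].round(0) for u,v in pts[::10]])
E
python3 -m inch '[[[0,0,0.03],[0,0,6.5],1],[[0,0,0.06],[0,0,6.5],1],[[-0.001,0,0.09],[0,0,6.5],1],[[-0.001,0,0.112],[0,0,6.5],1],[[-0.001,0,0.112],[0,0,6.5],0.9],[[-0.001,0,0.112],[0,0,6.5],0.8],[[-0.001,0,0.112],[0,0,6.5],0.7],[[-0.001,0,0.112],[0,0,6.5],0.65],[[-0.001,0,0.112],[0,0,6.5],0.65],[[-0.001,0,0.112],[0,0,6.5],0.65],[[-0.001,0,0.112],[0,0,6.5],0.65]]' 40 >/dev/null; python3 st.py
```

```text
L 78.681755 [526.75793 216.36142] [np.float64(90.0), np.float64(90.0), np.float64(91.0), np.float64(90.0), np.float64(89.0), np.float64(90.0), np.float64(97.0)]
R 79.116196 [580.0887  157.42181] [np.float64(98.0), np.float64(90.0), np.float64(90.0), np.float64(89.0)]
t 21.87 p [553.4 187.9 256.6] yawx 72.9 j [ 1.880e+01  2.620e+01 -1.390e+01  4.990e+01 -1.000e-01  1.259e+02] F [  3.5  -4.4 -12.2] Tz [-0.88 -0.56  0.03] w 62.7 46.2
```

```bash
python3 -m inch '[[[0,0,-0.004],[0,0,0],0.65],[[0.001,0,-0.004],[0,0,-3],0.65],[[0.001,0,-0.004],[0,0,-6],0.65],[[0.001,0,-0.004],[0,0,-6],0.65],[[0.001,0,0],[0,0,-6],0.65],[[0.001,0,0.001],[0,0,-6],0.65],[[0.001,0,0.001],[0,0,-6],0.65]]' >/dev/null; python3 st.py
python3 -m inch '[[[0,0,0],[0,0,0],0.8],[[0,0,0],[0,0,0],1],[[0,0,0],[0,0,0],1],[[0,0,0],[0,0,0],1],[[0,0,-0.03],[0,0,0],1],[[0,0,-0.06],[0,0,0],1],[[0,0,-0.09],[0,0,0],1],[[0,0,-0.11],[0,0,0],1],[[0,0,-0.11],[0,0,0],1],[[0,0,-0.11],[0,0,0],1]]' >/dev/null; python3 st.py
cat > pack.py <<'E'
from h import *
import sys
zt=float(sys.argv[1]); f=cam("wrist"); np.savez("p.npz",**f); P=world(f); z=P[...,2]
m=(z>zt-4)&(z<zt+4)&(abs(P[...,0]-554)<60)&(abs(P[...,1]-190)<80); print("top plate z",np.median(z[m]),*rects(f,m,zt,400))
m=(z>84)&(z<zt+4)&(abs(P[...,0]-554)<60)&(abs(P[...,1]-190)<80); print("all",*rects(f,m,zt,400))
E
python3 pack.py 98
```

```text
t 22.45 p [554.4 190.2 257.7] yawx 78.9 j [ 1.89e+01  2.62e+01 -1.38e+01  4.98e+01  1.00e-01  1.20e+02] F [-0.7  0.6  5.9] Tz [ 0.18  0.32 -0.02] w 62.8 49.7
t 23.28 p [554.2 189.7 366.9] yawx 78.9 j [ 18.9  21.8  -3.6  64.5   0.  120. ] F [ 0.7 -1.1 -0.1] Tz [-0.    0.03  0.  ] w 85.6 0.0
top plate z 97.79797813285072 (555.0, 191.6, 109.6, 63.9, 79.0, [279.0, 204.0])
all (555.0, 191.6, 109.6, 63.9, 79.0, [279.0, 204.0])
```

```bash
cat > tap.py <<'E'
import sys; from h import *
o=monitor.get_obs(); F=np.array(o["contact_force"]); R=np.array(o["eef_rot"]); p=np.array(o["eef_pos"])
fx,fy=F@R[:,0],F@R[:,1]; q=(p-[554,189.5,0])@R
print("t",round(o["time_s"],2),"Fx %.1f Fy %.1f Fz %.1f"%(fx,fy,F[2]),"tool coords from flange",q[:2].round(2),"z",p[2].round(1)); sys.exit(int(max(abs(fx),abs(fy))>6))
E
python3 -m inch '[[[0.03,0,0],[0,0,0],0.5],[[0.06,0,0],[0,0,0],0],[[0.077,0,0],[0,0,0],0],[[0.077,0,0.03],[0,0,0],0],[[0.077,0,0.06],[0,0,0],0],[[0.077,0,0.09],[0,0,0],0],[[0.077,0,0.111],[0,0,0],0],[[0.077,0,0.111],[0,0,0],0],[[0.077,0,0.111],[0,0,0],0]]' >/dev/null; python3 tap.py &&
python3 -m inch '[[[-0.002,0,0],[0,0,0],0],[[-0.004,0,0],[0,0,0],0],[[-0.004,0,0],[0,0,0],0]]' >/dev/null && python3 tap.py &&
python3 -m inch '[[[-0.002,0,0],[0,0,0],0],[[-0.002,0,0],[0,0,0],0]]' >/dev/null && python3 tap.py &&
python3 -m inch '[[[-0.002,0,0],[0,0,0],0],[[-0.002,0,0],[0,0,0],0]]' >/dev/null && python3 tap.py &&
python3 -m inch '[[[-0.001,0,0],[0,0,0],0],[[-0.001,0,0],[0,0,0],0]]' >/dev/null && python3 tap.py &&
python3 -m inch '[[[-0.001,0,0],[0,0,0],0],[[-0.001,0,0],[0,0,0],0]]' >/dev/null && python3 tap.py &&
python3 -m inch '[[[-0.001,0,0],[0,0,0],0],[[-0.001,0,0],[0,0,0],0]]' >/dev/null && python3 tap.py &&
python3 -m inch '[[[-0.001,0,0],[0,0,0],0],[[-0.001,0,0],[0,0,0],0]]' >/dev/null && python3 tap.py &&
python3 -m inch '[[[-0.001,0,0],[0,0,0],0],[[-0.001,0,0],[0,0,0],0]]' >/dev/null && python3 tap.py &&
python3 -m inch '[[[-0.001,0,0],[0,0,0],0],[[-0.001,0,0],[0,0,0],0]]' >/dev/null && python3 tap.py &&
python3 -m inch '[[[-0.001,0,0],[0,0,0],0],[[-0.001,0,0],[0,0,0],0]]' >/dev/null && python3 tap.py
```

```text
t 24.08 Fx -0.9 Fy 1.5 Fz 1.0 tool coords from flange [75.09 -2.8 ] z 252.0
t 24.33 Fx 0.6 Fy -0.5 Fz 0.3 tool coords from flange [73.28  0.97] z 256.4
t 24.5 Fx 0.4 Fy 0.1 Fz -0.1 tool coords from flange [70.96  0.36] z 255.8
t 24.67 Fx 0.8 Fy -0.4 Fz -0.2 tool coords from flange [68.64 -0.12] z 255.1
t 24.83 Fx -0.5 Fy -0.1 Fz -0.0 tool coords from flange [68.12 -0.09] z 254.9
t 25.0 Fx 1.1 Fy -0.4 Fz 0.1 tool coords from flange [67.09 -0.07] z 254.8
t 25.17 Fx 2.7 Fy 0.4 Fz 0.3 tool coords from flange [66.78 -0.09] z 254.8
t 25.33 Fx 6.0 Fy 0.3 Fz -1.3 tool coords from flange [ 6.689e+01 -5.000e-02] z 254.9
t 25.5 Fx 7.7 Fy 0.2 Fz -1.8 tool coords from flange [ 6.699e+01 -2.000e-02] z 254.9
```

```bash
python3 -m inch '[[[0.008,0,0],[0,0,0],0],[[0.008,0,-0.03],[0,0,0],0],[[-0.02,0,-0.045],[0,0,0],0],[[-0.06,0,-0.045],[0,0,0],0],[[-0.1,0,-0.045],[0,0,0],0],[[-0.13,0,-0.045],[0,0,0],0],[[-0.141,0,-0.045],[0,0,0],0],[[-0.141,0,-0.02],[0,0,0],0],[[-0.141,0,0],[0,0,0],0],[[-0.141,0,0],[0,0,0],0],[[-0.141,0,0],[0,0,0],0],[[-0.141,0,0],[0,0,0],0]]' >/dev/null; python3 tap.py &&
python3 -m inch '[[[0.002,0,0],[0,0,0],0],[[0.004,0,0],[0,0,0],0],[[0.004,0,0],[0,0,0],0]]' >/dev/null && python3 tap.py &&
python3 -m inch '[[[0.002,0,0],[0,0,0],0],[[0.002,0,0],[0,0,0],0]]' >/dev/null && python3 tap.py &&
python3 -m inch '[[[0.001,0,0],[0,0,0],0],[[0.001,0,0],[0,0,0],0]]' >/dev/null && python3 tap.py &&
python3 -m inch '[[[0.001,0,0],[0,0,0],0],[[0.001,0,0],[0,0,0],0]]' >/dev/null && python3 tap.py &&
python3 -m inch '[[[0.001,0,0],[0,0,0],0],[[0.001,0,0],[0,0,0],0]]' >/dev/null && python3 tap.py &&
python3 -m inch '[[[0.001,0,0],[0,0,0],0],[[0.001,0,0],[0,0,0],0]]' >/dev/null && python3 tap.py &&
python3 -m inch '[[[0.001,0,0],[0,0,0],0],[[0.001,0,0],[0,0,0],0]]' >/dev/null && python3 tap.py &&
python3 -m inch '[[[0.001,0,0],[0,0,0],0],[[0.001,0,0],[0,0,0],0]]' >/dev/null && python3 tap.py &&
python3 -m inch '[[[0.001,0,0],[0,0,0],0],[[0.001,0,0],[0,0,0],0]]' >/dev/null && python3 tap.py &&
python3 -m inch '[[[0.001,0,0],[0,0,0],0],[[0.001,0,0],[0,0,0],0]]' >/dev/null && python3 tap.py
```

```text
t 26.5 Fx 0.1 Fy -0.2 Fz 0.0 tool coords from flange [-76.65   0.08] z 255.3
t 26.75 Fx 1.0 Fy -0.4 Fz 0.7 tool coords from flange [-71.98   0.62] z 255.7
t 26.92 Fx 0.9 Fy -0.2 Fz -0.8 tool coords from flange [-7.046e+01  5.000e-02] z 255.1
t 27.08 Fx 0.5 Fy 0.1 Fz 0.4 tool coords from flange [-69.87  -0.26] z 254.8
t 27.25 Fx 0.1 Fy 0.5 Fz 1.1 tool coords from flange [-68.97  -0.27] z 254.7
t 27.42 Fx -0.9 Fy 0.6 Fz -0.5 tool coords from flange [-67.96  -0.25] z 254.7
t 27.58 Fx -0.2 Fy 1.1 Fz 0.2 tool coords from flange [-66.95  -0.24] z 254.7
t 27.75 Fx 0.4 Fy 0.3 Fz 0.0 tool coords from flange [-65.9   -0.24] z 254.7
t 27.92 Fx -0.8 Fy 0.1 Fz 0.5 tool coords from flange [-65.39  -0.32] z 254.7
t 28.08 Fx -4.0 Fy 0.5 Fz 2.2 tool coords from flange [-65.45  -0.27] z 254.7
t 28.25 Fx -7.2 Fy -0.3 Fz 2.9 tool coords from flange [-65.59  -0.24] z 254.7
```

```bash
sed -i 's/\[554,189.5,0\]/[554.1,190.2,0]/' tap.py
python3 -m inch '[[[-0.008,0,-0.02],[0,0,0],0],[[-0.008,0,-0.055],[0,0,0],0],[[-0.015,0,-0.09],[0,0,0],0],[[-0.05,0.015,-0.09],[0,0,-3],1],[[-0.087,0.03,-0.09],[0,0,-3],1],[[-0.125,0.043,-0.09],[0,0,-3],1],[[-0.163,0.057,-0.09],[0,0,-3],1],[[-0.2,0.071,-0.09],[0,0,-3],1],[[-0.238,0.085,-0.09],[0,0,-3],1],[[-0.276,0.099,-0.09],[0,0,-3],1],[[-0.31,0.111,-0.09],[0,0,-3],1],[[-0.334,0.12,-0.09],[0,0,-3],1],[[-0.334,0.12,-0.09],[0,0,-3],1],[[-0.334,0.12,-0.09],[0,0,-3],1],[[-0.334,0.12,-0.09],[0,0,-3],1]]' >/dev/null; python3 st.py
cat > part.py <<'E'
from h import *
import sys
zt=float(sys.argv[1]); f=cam("wrist"); P=world(f); z=P[...,2]; c=f["color"].astype(int)
m=(c.max(2)-c.min(2)<40)&(c.min(2)>100)&(z<40)&(z>-8)
for r in rects(f,m,zt,1500): print(r,"z",np.median(z[int(r[5][1])-3:int(r[5][1])+3,int(r[5][0])-45:int(r[5][0])+45].ravel()).round(1) if 0 else "")
print("z of white",np.percentile(z[m],[20,50,80]).round(1))
cv2.imwrite(sys.argv[2],f["color"][:,:,::-1])
E
python3 part.py 8 pics/a.png
```

```text
t 29.5 p [ 595.2 -222.7  344.4] yawx 81.9 j [-20.5  27.4   2.2  64.8   0.1  77.5] F [0.4 0.6 0.4] Tz [ 0.    0.03 -0.01] w 85.3 0.0
(594.2, -367.5, 114.8, 66.9, -75.0, [297.0, 310.0]) z 
(446.8, -213.3, 112.3, 68.4, 84.6, [137.0, 201.0]) z 
(813.5, -93.5, 93.4, 31.7, -8.1, [506.0, 12.0]) z 
(622.6, -153.3, 239.9, 217.2, -66.6, [298.0, 96.0]) z 
z of white [0.1 1.  7.6]
```

```bash
sed -i 's/c.min(2)>100)/c.min(2)>130)/; s/(z>-8)/(z>3.5)/' part.py; python3 part.py 8 pics/a.png
```

```text
(594.6, -368.5, 111.9, 64.5, -75.0, [297.0, 311.0]) z 
(446.4, -213.7, 110.2, 66.0, 84.4, [137.0, 202.0]) z 
(596.8, -225.9, 109.7, 64.0, 81.5, [282.0, 194.0]) z 
(818.6, -82.0, 91.1, 31.0, -31.7, [508.0, 12.0]) z 
z of white [7.1 7.8 8.7]
```

View pics/a.png

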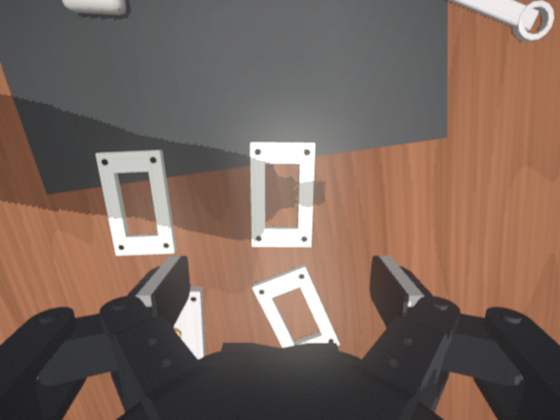

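The view shows spacer A at (282,194), B at (137,202), C at (297,311) and the blank at lower left. I grasp A.

```bash
python3 -m inch '[[[-0.0047,0.002,0.04],[0,0,0.4],1],[[-0.0047,0.002,0.08],[0,0,0.4],1],[[-0.0047,0.002,0.12],[0,0,0.4],1],[[-0.0047,0.002,0.155],[0,0,0.4],1],[[-0.0047,0.002,0.1755],[0,0,0.4],1],[[-0.0047,0.002,0.1755],[0,0,0.4],1],[[-0.0047,0.002,0.1755],[0,0,0.4],0.85],[[-0.0047,0.002,0.1755],[0,0,0.4],0.75],[[-0.0047,0.002,0.1755],[0,0,0.4],0.65],[[-0.0047,0.002,0.1755],[0,0,0.4],0.65],[[-0.0047,0.002,0.1755],[0,0,0.4],0.65],[[-0.0047,0.002,0.1755],[0,0,0.4],0.65]]' 50 >/dev/null; python3 st.py
python3 -m inch '[[[0,0,-0.02],[0,0,0],0.65],[[0,0,-0.06],[0,0,0],0.65],[[0,0,-0.1],[0,0,0],0.65],[[0,0,-0.1],[0,0,0],0.65]]' >/dev/null; python3 st.py
```

```text
t 30.6 p [ 597.8 -228.3  171.8] yawx 81.5 j [-20.9  35.6 -11.2  43.    0.   77.5] F [1.  0.6 7.2] Tz [0.24 0.19 0.08] w 61.7 55.3
t 30.93 p [ 599.6 -229.4  278.4] yawx 81.5 j [-20.9  29.9  -3.7  55.5  -0.   77.6] F [ 1.  -0.8 -1.1] Tz [-0.04 -0.15  0.02] w 61.8 54.9
```

```bash
python3 -m inch '[[[0,0,-0.035],[0,0,0],0.65],[[0.03,-0.008,-0.068],[0,0,2.5],0.65],[[0.07,-0.018,-0.068],[0,0,2.5],0.65],[[0.11,-0.028,-0.068],[0,0,2.5],0.65],[[0.15,-0.038,-0.068],[0,0,2.5],0.65],[[0.19,-0.049,-0.068],[0,0,2.5],0.65],[[0.23,-0.059,-0.068],[0,0,2.5],0.65],[[0.27,-0.07,-0.068],[0,0,2.5],0.65],[[0.31,-0.08,-0.068],[0,0,2.5],0.65],[[0.35,-0.09,-0.068],[0,0,2.5],0.65],[[0.385,-0.1,-0.068],[0,0,2.5],0.65],[[0.407,-0.105,-0.068],[0,0,2.5],0.65],[[0.407,-0.105,-0.068],[0,0,2.5],0.65],[[0.407,-0.105,-0.068],[0,0,2.5],0.65],[[0.407,-0.105,-0.068],[0,0,2.5],0.65]]' >/dev/null; python3 st.py; python3 tap.py
```

```text
t 32.18 p [552.7 189.5 337.4] yawx 79.0 j [ 18.9  22.6  -6.7  60.6  -0.  119.9] F [-0.2 -0.9  0.2] Tz [-0.04 -0.   -0.01] w 61.7 55.2
t 32.18 Fx -0.9 Fy -0.0 Fz 0.2 tool coords from flange [-1.09 -1.08] z 337.4
```

```bash
cat > held.py <<'E'
from h import *
import sys
t=float(sys.argv[1]) if len(sys.argv)>1 else 8
o=monitor.get_obs(); zt=o["eef_pos"][2]-172+t; f=cam("wrist"); P=world(f); z=P[...,2]; R=np.array(o["eef_rot"]); c=f["color"].astype(int)
m=(z>zt-8)&(z<zt+8)&(c.min(2)>90)
for r in rects(f,m,zt,1500): print(r[:5],"tool offset",((np.array([r[0],r[1],0])-np.array(o["eef_pos"]))@R)[:2].round(1),np.median(z[m]).round(1),zt.round(1))
E
python3 held.py
python3 -m inch '[[[0.0006,0.001,0.03],[0,0,0],0.65],[[0.0006,0.001,0.055],[0,0,0],0.65],[[0.0006,0.001,0.062],[0,0,0],0.65],[[0.0006,0.001,0.062],[0,0,0],0.65],[[0.0006,0.001,0.062],[0,0,0],0.65]]' >/dev/null; python3 tap.py
```

```text
(553.4, 194.3, 103.5, 78.1, 78.9) tool offset [ 5.  -0.4] 173.3 173.4
t 32.65 Fx -0.2 Fy 0.5 Fz -0.7 tool coords from flange [-0.93 -0.08] z 275.5
```

```bash
python3 -m inch '[[[0.0005,0,0.003],[0,0,0],0.65],[[0.0005,0,0.004],[0,0,0],0.65],[[0.0005,0,0.004],[0,0,0],0.65]]' >/dev/null; python3 tap.py
python3 -m inch '[[[0,0,0.001],[0,0,0],0.65],[[0,0,0.001],[0,0,0],0.65]]' >/dev/null; python3 tap.py
python3 -m inch '[[[0,0,0.001],[0,0,0],0.65],[[0,0,0.001],[0,0,0],0.65]]' >/dev/null; python3 tap.py
```

```text
t 32.9 Fx 0.0 Fy -0.7 Fz -0.6 tool coords from flange [0.92 0.55] z 272.2
t 33.07 Fx -0.0 Fy 0.7 Fz -0.3 tool coords from flange [ 0.8  -0.05] z 270.6
t 33.23 Fx -0.9 Fy -0.0 Fz 3.2 tool coords from flange [ 0.84 -0.  ] z 269.9
```

```bash
python3 -m inch '[[[-0.0012,0,-0.002],[0,0,0],0.65],[[-0.0012,0,-0.002],[0,0,0],0.65],[[-0.0012,0,-0.001],[0,0,0],0.65],[[-0.0012,0,0],[0,0,0],0.65],[[-0.0012,0,0],[0,0,0],0.65]]' >/dev/null; python3 tap.py
python3 -m inch '[[[0,0,0],[0,0,0],0.8],[[0,0,0],[0,0,0],1],[[0,0,0],[0,0,0],1],[[0,0,0],[0,0,0],1],[[0,0,-0.03],[0,0,0],1],[[0,0,-0.06],[0,0,0],1],[[0,0,-0.1],[0,0,0],1],[[0,0,-0.1],[0,0,0],1],[[0,0,-0.1],[0,0,0],1]]' >/dev/null; python3 st.py; python3 pack.py 106
```

```text
t 33.65 Fx -0.9 Fy -1.5 Fz 4.6 tool coords from flange [-0.6  -0.16] z 269.9
t 34.4 p [554.7 190.  372.1] yawx 79.0 j [ 18.9  21.6  -3.   65.    0.  119.9] F [ 0.5  0.  -0.8] Tz [-0.01 -0.02  0.02] w 85.3 0.0
top plate z 105.77641995110669 (554.1, 191.3, 109.6, 63.9, 79.1, [277.0, 206.0])
all (554.1, 191.3, 109.6, 63.9, 79.1, [277.0, 206.0])
```

```bash
python3 -m inch '[[[-0.04,-0.003,0],[0,0,-5.4],1],[[-0.08,-0.006,0],[0,0,-5.4],1],[[-0.12,-0.008,0],[0,0,-5.4],1],[[-0.16,-0.011,0],[0,0,-5.4],1],[[-0.2,-0.014,0],[0,0,-5.4],1],[[-0.24,-0.017,0],[0,0,-5.4],1],[[-0.28,-0.02,0],[0,0,-5.4],1],[[-0.32,-0.023,0.01],[0,0,-5.4],1],[[-0.36,-0.026,0.027],[0,0,-5.4],1],[[-0.4,-0.029,0.027],[0,0,-5.4],1],[[-0.419,-0.03,0.027],[0,0,-5.4],1],[[-0.419,-0.03,0.027],[0,0,-5.4],1],[[-0.419,-0.03,0.027],[0,0,-5.4],1],[[-0.419,-0.03,0.027],[0,0,-5.4],1]]' >/dev/null; python3 st.py; python3 part.py 8 pics/b.png
```

```text
t 35.62 p [ 444.  -215.4  341.1] yawx 84.4 j [-25.9  14.  -19.   57.1   0.   69.7] F [-0.1  0.5 -0.4] Tz [ 0.07  0.05 -0.04] w 85.2 0.0
(452.6, -357.5, 91.5, 64.9, 80.5, [299.0, 311.0]) z 
(445.2, -214.0, 109.3, 63.9, 84.4, [281.0, 189.0]) z 
z of white [ 7.5  8.5 11.7]
```

```bash
python3 -m inch '[[[0,0,0],[0,0,0],1],[[0,0,0],[0,0,0],1]]' >/dev/null; python3 st.py; python3 part.py 8 pics/b.png
```

```text
t 35.83 p [ 444.7 -214.9  342.1] yawx 84.5 j [-25.8  14.  -18.9  57.1   0.   69.7] F [-0.5  0.4 -0.1] Tz [-0.01  0.06  0.04] w 85.3 0.0
(452.6, -358.0, 92.1, 64.9, 80.5, [298.0, 311.0]) z 
(445.2, -213.5, 108.6, 64.0, 84.4, [280.0, 189.0]) z 
z of white [ 7.5  8.5 11.8]
```

```bash
python3 -m inch '[[[0,0,0.04],[0,0,0],1],[[0,0,0.08],[0,0,0],1],[[0,0,0.12],[0,0,0],1],[[0,0,0.155],[0,0,0],1],[[0,0,0.172],[0,0,0],1],[[0,0,0.172],[0,0,0],1],[[0,0,0.172],[0,0,0],0.85],[[0,0,0.172],[0,0,0],0.75],[[0,0,0.172],[0,0,0],0.65],[[0,0,0.172],[0,0,0],0.65],[[0,0,0.172],[0,0,0],0.65],[[0,0,0.172],[0,0,0],0.65]]' 50 >/dev/null; python3 st.py
python3 -m inch '[[[0,0,-0.04],[0,0,0],0.65],[[0,0,-0.08],[0,0,0],0.65],[[0,0,-0.12],[0,0,0],0.65],[[0,0,-0.165],[0,0,0],0.65],[[0,0,-0.175],[0,0,0],0.65],[[0,0,-0.175],[0,0,0],0.65]]' >/dev/null; python3 st.py
```

```text
t 36.88 p [ 445.4 -216.3  172.2] yawx 84.4 j [-25.9  24.7 -33.   32.1   0.   69.7] F [-1.1  1.   8. ] Tz [ 0.3   0.4  -0.02] w 61.6 54.9
t 37.38 p [ 446.2 -216.9  351. ] yawx 84.4 j [-25.9  13.5 -18.1  57.7  -0.   69.7] F [ 0.1 -0.9 -1. ] Tz [-0.04  0.03  0.04] w 61.6 55.4
```

```bash
python3 -m inch '[[[0.04,0.007,0],[0,0,5.4],0.65],[[0.08,0.014,0],[0,0,5.4],0.65],[[0.12,0.02,0],[0,0,5.4],0.65],[[0.16,0.027,0],[0,0,5.4],0.65],[[0.2,0.034,0],[0,0,5.4],0.65],[[0.24,0.04,0],[0,0,5.4],0.65],[[0.28,0.047,0],[0,0,5.4],0.65],[[0.32,0.054,0],[0,0,5.4],0.65],[[0.36,0.06,0],[0,0,5.4],0.65],[[0.395,0.066,0],[0,0,5.4],0.65],[[0.413,0.069,0],[0,0,5.4],0.65],[[0.413,0.069,0.03],[0,0,5.4],0.65],[[0.413,0.069,0.055],[0,0,5.4],0.65],[[0.413,0.069,0.06],[0,0,5.4],0.65],[[0.413,0.069,0.06],[0,0,5.4],0.65],[[0.413,0.069,0.06],[0,0,5.4],0.65],[[0.413,0.069,0.06],[0,0,5.4],0.65]]' >/dev/null; python3 st.py; python3 tap.py
```

```text
t 38.8 p [553.8 188.2 286.5] yawx 79.0 j [ 18.8  24.7 -11.5  53.7  -0.  119.8] F [-0.  -1.  -0.3] Tz [-0.07 -0.04  0.  ] w 61.5 55.4
t 38.8 Fx -1.0 Fy 0.2 Fz -0.3 tool coords from flange [-1.73  0.66] z 286.5
```

```bash
python3 -m inch '[[[0,-0.0005,0.003],[0,0,0],0.65],[[0,-0.0005,0.005],[0,0,0],0.65],[[0,-0.0005,0.005],[0,0,0],0.65],[[0,-0.0005,0.005],[0,0,0],0.65]]' >/dev/null; python3 tap.py
```

```text
t 39.13 Fx -1.0 Fy -0.4 Fz -1.5 tool coords from flange [-2.02 -0.8 ] z 280.6
```

```bash
python3 -m inch '[[[0.0009,0.0004,0.001],[0,0,0],0.65],[[0.0009,0.0004,0.002],[0,0,0],0.65],[[0.0009,0.0004,0.002],[0,0,0],0.65],[[0.0009,0.0004,0.002],[0,0,0],0.65]]' >/dev/null; python3 tap.py
python3 -m inch '[[[0,0,0.001],[0,0,0],0.65],[[0,0,0.001],[0,0,0],0.65]]' >/dev/null; python3 tap.py
```

```text
t 39.47 Fx -0.2 Fy 1.1 Fz 0.6 tool coords from flange [-0.78 -0.26] z 278.4
t 39.63 Fx -1.6 Fy -0.2 Fz 6.6 tool coords from flange [-0.79 -0.21] z 278.3
```

Contact made. Release, look, then go to spacer C.

```bash
python3 -m inch '[[[0,0,-0.001],[0,0,0],0.65],[[0,0,-0.001],[0,0,0],0.8],[[0,0,-0.001],[0,0,0],1],[[0,0,-0.001],[0,0,0],1],[[0,0,-0.001],[0,0,0],1],[[0,0,-0.03],[0,0,0],1],[[0,0,-0.06],[0,0,0],1],[[0,0,-0.092],[0,0,0],1],[[0,0,-0.092],[0,0,0],1],[[0,0,-0.092],[0,0,0],1],[[0,0,-0.092],[0,0,0],1]]' >/dev/null; python3 st.py; python3 pack.py 114
```

```text
t 40.55 p [553.2 189.2 368.9] yawx 79.0 j [ 18.9  21.7  -3.4  65.    0.  119.9] F [-0.  -0.  -1.2] Tz [-0.03 -0.01  0.01] w 85.6 0.0
top plate z 113.82261566724743 (553.8, 191.8, 110.1, 63.9, 79.1, [280.0, 207.0])
all (553.8, 191.8, 110.1, 63.9, 79.1, [280.0, 207.0])
```

```bash
python3 -m inch '[[[-0.038,0.01,0],[0,0,-6],1],[[-0.076,0.02,0],[0,0,-12],1],[[-0.115,0.031,0],[0,0,-18],1],[[-0.154,0.042,0],[0,0,-24],1],[[-0.193,0.052,0],[0,0,-26],1],[[-0.232,0.063,0],[0,0,-26],1],[[-0.271,0.074,0],[0,0,-26],1],[[-0.31,0.084,0],[0,0,-26],1],[[-0.349,0.095,0],[0,0,-26],1],[[-0.388,0.106,0],[0,0,-26],1],[[-0.427,0.116,0],[0,0,-26],1],[[-0.466,0.127,0.01],[0,0,-26],1],[[-0.505,0.138,0.025],[0,0,-26],1],[[-0.53,0.145,0.025],[0,0,-26],1],[[-0.541,0.147,0.025],[0,0,-26],1],[[-0.541,0.147,0.025],[0,0,-26],1],[[-0.541,0.147,0.025],[0,0,-26],1],[[-0.541,0.147,0.025],[0,0,-26],1],[[-0.541,0.147,0.025],[0,0,-26],1],[[-0.541,0.147,0.025],[0,0,-26],1]]' >/dev/null; python3 st.py; python3 part.py 8 pics/c.png
```

```text
t 42.27 p [ 594.9 -368.1  344.8] yawx 105.1 j [-31.7  33.9  13.7  69.8   0.   43.1] F [-0.2  0.8 -0. ] Tz [0.01 0.02 0.01] w 85.7 0.0
(594.7, -369.7, 109.9, 63.9, -74.7, [279.0, 192.0]) z 
(423.8, -406.9, 113.4, 68.0, 80.5, [109.0, 183.0]) z 
z of white [ 7.8 11.  12. ]
```

```bash
python3 -m inch '[[[-0.003,-0.0006,0.04],[0,0,0],1],[[-0.003,-0.0006,0.08],[0,0,0],1],[[-0.003,-0.0006,0.12],[0,0,0],1],[[-0.003,-0.0006,0.155],[0,0,0],1],[[-0.003,-0.0006,0.1745],[0,0,0],1],[[-0.003,-0.0006,0.1745],[0,0,0],1],[[-0.003,-0.0006,0.1745],[0,0,0],0.85],[[-0.003,-0.0006,0.1745],[0,0,0],0.75],[[-0.003,-0.0006,0.1745],[0,0,0],0.65],[[-0.003,-0.0006,0.1745],[0,0,0],0.65],[[-0.003,-0.0006,0.1745],[0,0,0],0.65],[[-0.003,-0.0006,0.1745],[0,0,0],0.65]]' 50 >/dev/null; python3 st.py
python3 -m inch '[[[0,0,-0.04],[0,0,0],0.65],[[0,0,-0.08],[0,0,0],0.65],[[0,0,-0.12],[0,0,0],0.65],[[0,0,-0.165],[0,0,0],0.65],[[0,0,-0.177],[0,0,0],0.65],[[0,0,-0.177],[0,0,0],0.65],[[0,0,-0.177],[0,0,0],0.65]]' >/dev/null; python3 st.py
```

```text
t 43.32 p [ 596.  -373.5  172.7] yawx 105.0 j [-32.1  40.8  -0.1  48.8   0.   42.9] F [0.4 0.6 7.6] Tz [ 0.12  0.14 -0.01] w 61.7 55.3
t 43.9 p [ 595.1 -373.1  348.7] yawx 105.0 j [-32.1  34.   14.5  70.3  -0.   42.9] F [-1.1  0.  -1.1] Tz [0.01 0.03 0.05] w 61.0 54.9
```

```bash
python3 -m inch '[[[0.039,0.007,0],[0,0,6],0.65],[[0.078,0.015,0],[0,0,12],0.65],[[0.118,0.022,0],[0,0,18],0.65],[[0.158,0.03,0],[0,0,24],0.65],[[0.198,0.038,0],[0,0,26],0.65],[[0.238,0.045,0],[0,0,26],0.65],[[0.278,0.053,0],[0,0,26],0.65],[[0.318,0.061,0],[0,0,26],0.65],[[0.358,0.068,0],[0,0,26],0.65],[[0.398,0.076,0],[0,0,26],0.65],[[0.438,0.084,0],[0,0,26],0.65],[[0.478,0.091,0],[0,0,26],0.65],[[0.515,0.098,0],[0,0,26],0.65],[[0.54,0.103,0],[0,0,26],0.65],[[0.553,0.1055,0],[0,0,26],0.65],[[0.553,0.1055,0.03],[0,0,26],0.65],[[0.553,0.1055,0.05],[0,0,26],0.65],[[0.553,0.1055,0.057],[0,0,26],0.65],[[0.553,0.1055,0.057],[0,0,26],0.65],[[0.553,0.1055,0.057],[0,0,26],0.65]]' >/dev/null; python3 tap.py; python3 -m inch '[[[0,0,0],[0,0,0],0.65],[[0,0,0],[0,0,0],0.65],[[0,0,0],[0,0,0],0.65]]' >/dev/null; python3 tap.py; python3 st.py
```

```text
t 45.57 Fx -0.2 Fy 0.5 Fz -1.7 tool coords from flange [-3.15 -1.46] z 288.6
t 45.82 Fx -0.5 Fy -0.0 Fz -1.3 tool coords from flange [-2.11 -0.18] z 289.7
t 45.82 p [553.5 188.2 289.7] yawx 79.0 j [ 18.8  24.6 -11.2  54.2  -0.  119.8] F [-0.1 -0.5 -1.3] Tz [-0.    0.02  0.04] w 61.6 54.9
```

```bash
python3 -m inch '[[[0,0,0.002],[0,0,0],0.65],[[0,0,0.003],[0,0,0],0.65],[[0,0,0.003],[0,0,0],0.65]]' >/dev/null; python3 tap.py &&
python3 -m inch '[[[0,0,0.001],[0,0,0],0.65],[[0,0,0.001],[0,0,0],0.65]]' >/dev/null; python3 tap.py
python3 -m inch '[[[0,0,0.0005],[0,0,0],0.65],[[0,0,0.0005],[0,0,0],0.65]]' >/dev/null; python3 tap.py
python3 -m inch '[[[0,0,-0.001],[0,0,0],0.65],[[0,0,-0.001],[0,0,0],0.8],[[0,0,-0.001],[0,0,0],1],[[0,0,-0.001],[0,0,0],1],[[0,0,-0.001],[0,0,0],1],[[0,0,-0.03],[0,0,0],1],[[0,0,-0.06],[0,0,0],1],[[0,0,-0.085],[0,0,0],1],[[0,0,-0.085],[0,0,0],1],[[0,0,-0.085],[0,0,0],1],[[0,0,-0.085],[0,0,0],1]]' >/dev/null; python3 st.py; python3 pack.py 122
```

```text
t 46.07 Fx 1.0 Fy -1.1 Fz -0.5 tool coords from flange [-1.85 -0.25] z 286.8
t 46.23 Fx -1.6 Fy -0.9 Fz 4.6 tool coords from flange [-1.82 -0.17] z 286.7
t 46.4 Fx -1.9 Fy -2.0 Fz 7.0 tool coords from flange [-1.83 -0.11] z 286.6
t 47.32 p [553.1 188.5 369.6] yawx 79.0 j [ 18.8  21.6  -3.3  65.1  -0.  119.8] F [-0.1  0.4 -1.1] Tz [ 0.02  0.03 -0.04] w 85.6 0.0
top plate z 121.81650498540921 (554.2, 192.2, 109.9, 63.9, 79.3, [280.0, 207.0])
all (554.2, 192.4, 110.2, 63.9, 79.4, [280.0, 207.0])
```

```bash
python3 -m inch '[[[0.002,0.0005,0.04],[0,0,0],1],[[0.002,0.0005,0.08],[0,0,0],1],[[0.002,0.0005,0.105],[0,0,0],1],[[0.002,0.0005,0.1135],[0,0,0],1],[[0.002,0.0005,0.1135],[0,0,0],1],[[0.002,0.0005,0.1135],[0,0,0],1],[[0.002,0.0005,0.1135],[0,0,0],1]]' 25 >/dev/null; python3 tap.py
python3 -m inch '[[[0,0,0],[0,0,0],0.9],[[0,0,0],[0,0,0],0.85],[[0,0,0],[0,0,0],0.8],[[0,0,0],[0,0,0],0.76],[[0,0,0],[0,0,0],0.7],[[0,0,0],[0,0,0],0.7],[[0,0,0],[0,0,0],0.7],[[0,0,0],[0,0,0],0.7],[[0,0,0],[0,0,0],0.7]]' >/dev/null; python3 tap.py; python3 st.py
python3 -m inch '[[[0,0,0],[0,0,0],1],[[0,0,0],[0,0,0],1],[[0,0,0],[0,0,0],1],[[0,0,0],[0,0,0],1],[[0,0,-0.04],[0,0,0],1],[[0,0,-0.08],[0,0,0],1],[[0.04,0,-0.08],[0,0,0],0],[[0.077,0,-0.08],[0,0,0],0],[[0.077,0,-0.04],[0,0,0],0],[[0.077,0,-0.02],[0,0,0],0],[[0.077,0,0],[0,0,0],0],[[0.077,0,0],[0,0,0],0],[[0.077,0,0],[0,0,0],0],[[0.077,0,0],[0,0,0],0]]'  >/dev/null; python3 tap.py
```

```text
t 47.95 Fx 0.1 Fy 1.1 Fz 0.1 tool coords from flange [1.08 1.54] z 258.2
t 48.7 Fx 0.2 Fy 0.0 Fz 5.0 tool coords from flange [0.68 1.08] z 257.7
t 48.7 p [554.8 190.5 257.7] yawx 79.0 j [ 19.   26.3 -13.6  50.   -0.  119.9] F [0.1 0.2 5. ] Tz [-0.03  0.12  0.02] w 63.8 30.1
t 49.87 Fx -0.5 Fy 0.5 Fz 1.2 tool coords from flange [77.54  0.65] z 257.6
```

```bash

python3 -m inch '[[[-0.002,0,0],[0,0,0],0],[[-0.004,0,0],[0,0,0],0],[[-0.006,0,0],[0,0,0],0],[[-0.007,0,0],[0,0,0],0],[[-0.007,0,0],[0,0,0],0]]' >/dev/null ; python3 tap.py &&
python3 -m inch '[[[-0.001,0,0],[0,0,0],0],[[-0.002,0,0],[0,0,0],0],[[-0.002,0,0],[0,0,0],0]]' >/dev/null && python3 tap.py &&
python3 -m inch '[[[-0.001,0,0],[0,0,0],0],[[-0.001,0,0],[0,0,0],0]]' >/dev/null && python3 tap.py &&
python3 -m inch '[[[-0.001,0,0],[0,0,0],0],[[-0.001,0,0],[0,0,0],0]]' >/dev/null && python3 tap.py &&
python3 -m inch '[[[-0.001,0,0],[0,0,0],0],[[-0.001,0,0],[0,0,0],0]]' >/dev/null && python3 tap.py &&
python3 -m inch '[[[-0.001,0,0],[0,0,0],0],[[-0.001,0,0],[0,0,0],0]]' >/dev/null && python3 tap.py &&
python3 -m inch '[[[-0.001,0,0],[0,0,0],0],[[-0.001,0,0],[0,0,0],0]]' >/dev/null && python3 tap.py
python3 -m inch '[[[0.008,0,0],[0,0,0],0],[[0.008,0,-0.03],[0,0,0],0],[[-0.02,0,-0.06],[0,0,0],0],[[-0.06,0,-0.06],[0,0,0],0],[[-0.1,0,-0.06],[0,0,0],0],[[-0.13,0,-0.06],[0,0,0],0],[[-0.138,0,-0.03],[0,0,0],0],[[-0.138,0,0],[0,0,0],0],[[-0.138,0,0],[0,0,0],0],[[-0.138,0,0],[0,0,0],0],[[-0.138,0,0],[0,0,0],0]]' >/dev/null; python3 tap.py
```

```text
t 50.28 Fx -0.2 Fy -0.4 Fz 0.6 tool coords from flange [69.92  0.31] z 257.3
t 50.53 Fx 0.1 Fy -0.0 Fz 0.5 tool coords from flange [68.24  0.17] z 256.8
t 50.7 Fx 0.8 Fy 0.7 Fz 0.3 tool coords from flange [67.51  0.21] z 256.8
t 50.87 Fx 1.4 Fy -0.5 Fz -0.8 tool coords from flange [66.58  0.18] z 256.8
t 51.03 Fx 3.5 Fy 0.3 Fz -0.0 tool coords from flange [66.06  0.22] z 256.8
t 51.2 Fx 5.1 Fy 0.0 Fz -0.9 tool coords from flange [66.14  0.22] z 256.8
t 51.37 Fx 8.1 Fy -0.1 Fz -3.1 tool coords from flange [66.28  0.27] z 256.9
t 52.28 Fx -0.2 Fy 0.8 Fz -0.6 tool coords from flange [-74.47   0.34] z 257.5
```

```bash

python3 -m inch '[[[0.002,0,0],[0,0,0],0],[[0.004,0,0],[0,0,0],0],[[0.006,0,0],[0,0,0],0],[[0.006,0,0],[0,0,0],0]]' >/dev/null ; python3 tap.py &&
python3 -m inch '[[[0.001,0,0],[0,0,0],0],[[0.001,0,0],[0,0,0],0]]' >/dev/null && python3 tap.py &&
python3 -m inch '[[[0.001,0,0],[0,0,0],0],[[0.001,0,0],[0,0,0],0]]' >/dev/null && python3 tap.py &&
python3 -m inch '[[[0.001,0,0],[0,0,0],0],[[0.001,0,0],[0,0,0],0]]' >/dev/null && python3 tap.py &&
python3 -m inch '[[[0.001,0,0],[0,0,0],0],[[0.001,0,0],[0,0,0],0]]' >/dev/null && python3 tap.py &&
python3 -m inch '[[[0.001,0,0],[0,0,0],0],[[0.001,0,0],[0,0,0],0]]' >/dev/null && python3 tap.py &&
python3 -m inch '[[[0.001,0,0],[0,0,0],0],[[0.001,0,0],[0,0,0],0]]' >/dev/null && python3 tap.py
python3 -m inch '[[[-0.01,0,0],[0,0,0],0],[[-0.01,0,-0.03],[0,0,0],0],[[-0.01,0,-0.07],[0,0,0],0],[[-0.01,0,-0.11],[0,0,0],1],[[0.03,0,-0.115],[0,0,0],1],[[0.065,0,-0.115],[0,0,0],1],[[0.065,0,-0.115],[0,0,0],1],[[0.065,0,-0.115],[0,0,0],1],[[0.065,0,-0.115],[0,0,0],1]]' >/dev/null; python3 st.py; python3 pack.py 122
python3 - <<'E'
from h import *
f=dict(np.load("p.npz")); cv2.imwrite("pics/p1.png",f["color"][80:330,160:420,::-1].repeat(2,0).repeat(2,1))
E
```

```text
t 52.62 Fx -0.3 Fy 0.4 Fz -0.5 tool coords from flange [-67.57   0.79] z 257.6
t 52.78 Fx 0.0 Fy 0.8 Fz 0.1 tool coords from flange [-67.28   0.28] z 257.0
t 52.95 Fx 0.4 Fy 0.2 Fz 0.3 tool coords from flange [-6.662e+01  2.000e-02] z 256.7
t 53.12 Fx -1.0 Fy 0.3 Fz 1.4 tool coords from flange [-6.605e+01 -4.000e-02] z 256.7
t 53.28 Fx -5.1 Fy -0.3 Fz 1.6 tool coords from flange [-6.616e+01  1.000e-02] z 256.6
t 53.45 Fx -8.0 Fy -0.5 Fz 2.2 tool coords from flange [-6.632e+01 -1.000e-02] z 256.6
t 54.2 p [554.  191.3 371.1] yawx 79.1 j [ 19.   21.8  -2.9  65.4   0.  120. ] F [-0.2 -0.2 -0.2] Tz [-0.06  0.03 -0.01] w 72.3 0.0
top plate z nan
all (554.4, 194.9, 105.9, 64.4, 79.0, [281.0, 208.0])
  return _methods._mean(a, axis=axis, dtype=dtype,
  ret = ret.dtype.type(ret / rcount)
```

View pics/p1.png

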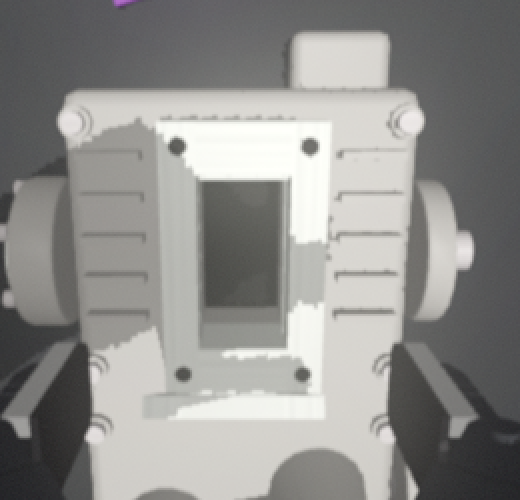

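The picture shows the top plate no longer at 122 mm, and a strip sticking out at (145–325, 393–418). One crossing of the finger must have pushed the top spacer towards -y. I check the levels with depth and the scene camera.

```bash
python3 - <<'E'
from h import *
f=dict(np.load("p.npz")); P=world(f); z=P[...,2]
def at(cu,cv): u,v=160+cu//2,80+cv//2; print((cu,cv),P[v,u].round(1))
for q in[(240,150),(180,250),(310,200),(240,370),(160,405),(240,405),(310,405),(320,230)]: at(*q)
f=optics.grab_frame("scene"); cv2.imwrite("pics/s1.png",f["color"][150:350,200:440,::-1].repeat(3,0).repeat(3,1))
E
```

```text
(240, 150) [562.8 236.5 114.1]
(180, 250) [533.  203.7 115. ]
(310, 200) [585.3 213.  113. ]
(240, 370) [545.9 148.8 112.9]
(160, 405) [518.9 158.1 148.2]
(240, 405) [546.8 153.6 149.8]
(310, 405) [570.8 148.1 148.3]
(320, 230) [587.2 200.9 113.7]
```

View pics/s1.png

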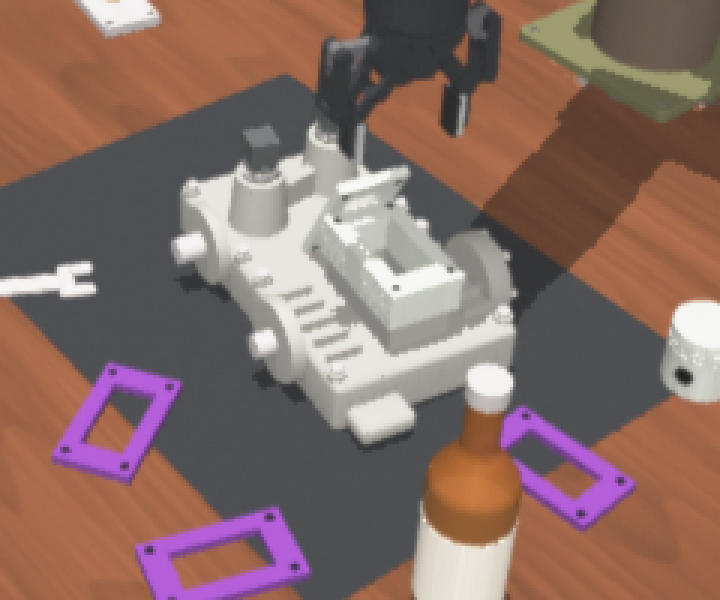

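The top spacer is leaning, base on the deck between the plugs, with its upper edge at z≈149 over the pack's -y end. I'll grip it near that edge and lift it out.

```bash
python3 -m inch '[[[-0.02,-0.001,0],[0,0,0],1],[[-0.045,-0.001,0],[0,0,0],1],[[-0.046,-0.001,0.02],[0,0,0],1],[[-0.046,-0.001,0.05],[0,0,0],1],[[-0.046,-0.001,0.072],[0,0,0],1],[[-0.046,-0.001,0.072],[0,0,0],1],[[-0.046,-0.001,0.072],[0,0,0],1]]' 50 >/dev/null; python3 tap.py
python3 -m inch '[[[0,0,0],[0,0,0],0.85],[[0,0,0],[0,0,0],0.75],[[0,0,0],[0,0,0],0.65],[[0,0,0],[0,0,0],0.65],[[0,0,0],[0,0,0],0.65],[[0,0,0],[0,0,0],0.65],[[0,0,0],[0,0,0],0.65]]' >/dev/null; python3 tap.py; python3 st.py
python3 - <<'E'
from h import *
f=cam("wrist"); cv2.imwrite("pics/g1.png",f["color"][:,:,::-1])
E
```

```text
t 54.88 Fx 0.5 Fy -0.1 Fz 0.5 tool coords from flange [-46.48  -2.59] z 298.7
t 55.47 Fx -1.0 Fy -0.8 Fz 6.3 tool coords from flange [-43.87   0.76] z 301.4
t 55.47 p [545.4 146.7 301.4] yawx 79.0 j [ 15.1  22.2 -13.2  54.4  -0.  116. ] F [-1.  -0.8  6.3] Tz [-0.09  0.02  0.06] w 62.8 54.3
```

View pics/g1.png

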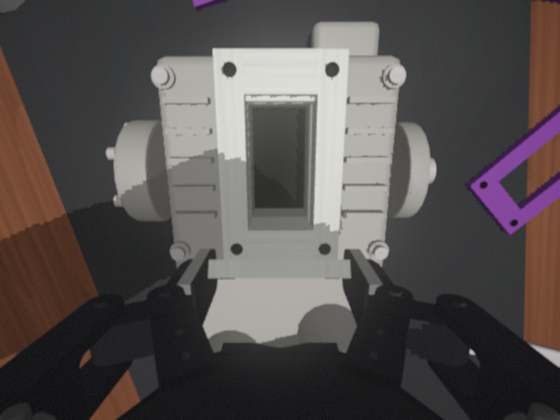

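The plate is held at (280,268), and the pack beneath it looks square. I lift it.

```bash
python3 -m inch '[[[0,0,-0.01],[0,0,0],0.65],[[0,0,-0.03],[0,0,0],0.65],[[0,0,-0.06],[0,0,0],0.65],[[0,0,-0.09],[0,0,0],0.65],[[0,0,-0.12],[0,0,0],0.65],[[0,0,-0.14],[0,0,0],0.65],[[0,0,-0.14],[0,0,0],0.65],[[0,0,-0.14],[0,0,0],0.65]]' >/dev/null; python3 st.py
python3 - <<'E'
from h import *
f=cam("wrist"); P=world(f); z=P[...,2]
m=(z>104)&(z<124)&(abs(P[...,0]-554)<60)&(abs(P[...,1]-190)<80); print("pack",np.median(z[m]),*rects(f,m,114,400))
f=cam("scene"); cv2.imwrite("pics/s2.png",f["color"][50:300,200:440,::-1].repeat(2,0).repeat(2,1))
E
```

```text
t 56.18 p [544.9 146.5 441.2] yawx 79.0 j [ 15.1  18.1   2.   73.8   0.  116. ] F [ 0.   0.7 -1.2] Tz [-0.    0.06  0.07] w 62.1 54.8
pack 113.85022405832393 (555.5, 192.3, 109.4, 64.0, 79.0, [280.0, 144.0])
```

View pics/s2.png

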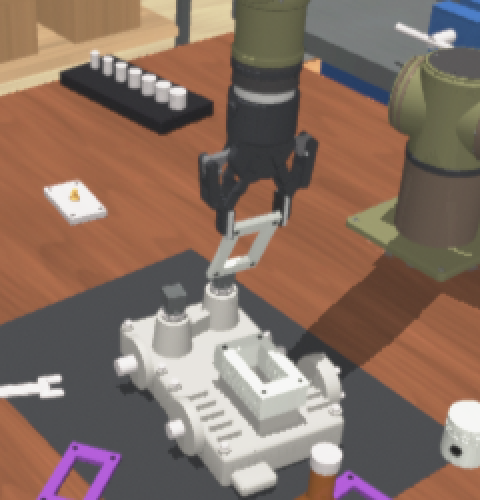

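The plate is firmly held and hangs with its lower end towards -y. I carry it to the free bench area, tilt the tool, and lay it down.

```bash
python3 -m inch '[[[-0.037,0.009,0],[0,0,0],0.65],[[-0.074,0.018,0],[0,0,0],0.65],[[-0.111,0.027,0],[0,0,0],0.65],[[-0.148,0.036,0],[0,0,0],0.65],[[-0.185,0.045,0],[0,0,0],0.65],[[-0.222,0.054,0],[0,0,0],0.65],[[-0.26,0.063,0],[0,0,0],0.65],[[-0.3,0.072,0],[0,0,0],0.65],[[-0.327,0.079,0],[0,0,0],0.65],[[-0.327,0.079,0],[0,0,0],0.65]]' >/dev/null; python3 st.py
python3 -m inch '[[[0,0,0.03],[0,-6,0],0.65],[[0,0,0.06],[0,-12,0],0.65],[[0,0,0.09],[0,-18,0],0.65],[[0,0,0.12],[0,-24,0],0.65],[[0,0,0.15],[0,-30,0],0.65],[[0,0,0.18],[0,-30,0],0.65],[[0,0,0.21],[0,-30,0],0.65],[[0,0,0.22],[0,-30,0],0.65],[[0,0,0.22],[0,-30,0],0.65],[[0,0,0.22],[0,-30,0],0.65]]' >/dev/null; python3 st.py
python3 - <<'E'
from h import *
f=cam("scene"); P=world(f); m=(abs(P[...,0]-560)<60)&(P[...,1]<-210)&(P[...,1]>-400)&(P[...,2]>4)&(P[...,2]<120)&(f["color"].min(2)>120); print(m.sum(),np.percentile(P[m],[2,98],axis=0).round(0))
E
```

```text
t 57.12 p [ 559.5 -194.5  437.2] yawx 78.7 j [-19.1  21.2   6.1  75.1  -0.1  82.2] F [ 1.2  0.2 -0.9] Tz [ 0.04 -0.1   0.05] w 62.4 54.7
t 57.95 p [ 559.7 -189.4  219.4] yawx 79.1 j [-11.5  29.6 -18.   42.2 -30.   89.3] F [-0.3 -0.  -0.9] Tz [ 0.51 -0.16  0.04] w 62.3 54.8
92 [[ 503. -346.   36.]
 [ 583. -236.  104.]]
```

```bash
python3 -m inch '[[[0.005,0,0.0085],[0,0,0],0.65],[[0.01,0,0.017],[0,0,0],0.65],[[0.01,0,0.017],[0,0,0],0.65]]' 25 >/dev/null; python3 tap.py &&
python3 -m inch '[[[0.0025,0,0.0043],[0,0,0],0.65],[[0.0025,0,0.0043],[0,0,0],0.65]]' >/dev/null && python3 tap.py && 
python3 -m inch '[[[0.0025,0,0.0043],[0,0,0],0.65],[[0.0025,0,0.0043],[0,0,0],0.65]]' >/dev/null && python3 tap.py && 
python3 -m inch '[[[0.0025,0,0.0043],[0,0,0],0.65],[[0.0025,0,0.0043],[0,0,0],0.65]]' >/dev/null && python3 tap.py && 
python3 -m inch '[[[0.0025,0,0.0043],[0,0,0],0.65],[[0.0025,0,0.0043],[0,0,0],0.65]]' >/dev/null && python3 tap.py && 
python3 -m inch '[[[0.0025,0,0.0043],[0,0,0],0.65],[[0.0025,0,0.0043],[0,0,0],0.65]]' >/dev/null && python3 tap.py;  python3 st.py
```

```text
t 58.25 Fx 0.3 Fy -0.9 Fz -0.4 tool coords from flange [-421.36   77.53] z 199.0
t 58.42 Fx -1.5 Fy -0.2 Fz 2.1 tool coords from flange [-419.41   78.51] z 195.1
t 58.58 Fx -1.2 Fy 0.5 Fz 3.4 tool coords from flange [-417.07   79.17] z 190.6
t 58.75 Fx -1.0 Fy 1.1 Fz 4.0 tool coords from flange [-414.46   79.13] z 185.6
t 58.92 Fx -0.7 Fy 1.1 Fz 5.2 tool coords from flange [-411.84   78.92] z 180.6
t 59.08 Fx -0.7 Fy 0.9 Fz 5.7 tool coords from flange [-409.33   78.84] z 175.5
t 59.08 p [ 560.7 -189.4  175.5] yawx 79.0 j [-11.5  32.6 -20.6  36.4 -30.   89.3] F [1.4 2.2 5.7] Tz [-0.06 -0.26  0.19] w 62.1 56.9
```

```bash
python3 -m inch '[[[0.0025,0,0.0043],[0,0,0],0.65],[[0.005,0,0.0086],[0,0,0],0.65],[[0.0075,0,0.013],[0,0,0],0.65],[[0.0075,0,0.013],[0,0,0],0.65]]' >/dev/null; python3 tap.py
python3 -m inch '[[[0,0,0],[0,0,0],0.75],[[0,0,0],[0,0,0],1],[[0,0,0],[0,0,0],1],[[0,0,0],[0,0,0],1],[[0,0,-0.04],[0,0,0],1],[[-0.02,0,-0.08],[0,6,0],1],[[-0.04,0,-0.11],[0,12,0],1],[[-0.06,0,-0.13],[0,18,0],1],[[-0.08,0,-0.14],[0,24,0],1],[[-0.1,0,-0.15],[0,30,0],1],[[-0.1,0,-0.15],[0,30,0],1],[[-0.1,0,-0.15],[0,30,0],1],[[-0.1,0,-0.15],[0,30,0],1]]' >/dev/null; python3 st.py; python3 part.py 8 pics/d.png
```

```text
t 59.42 Fx -0.6 Fy 0.6 Fz 5.4 tool coords from flange [-401.66   78.09] z 160.0
t 60.5 p [ 557.3 -200.6  338.9] yawx 79.0 j [-19.8  23.4  -5.3  61.4  -0.1  81.2] F [-0.  -0.3  0.1] Tz [0.   0.02 0.03] w 85.4 0.0
(536.0, -310.5, 111.0, 64.0, 78.9, [280.0, 290.0]) z 
(458.1, -22.2, 54.1, 26.4, -11.1, [130.0, 20.0]) z 
z of white [ 7.1  8.1 23.5]
```

```bash
python3 -m inch '[[[-0.04,0,0],[0,0,0],1],[[-0.08,0,0],[0,0,0],1],[[-0.112,0,0],[0,0,0],1],[[-0.112,0,0],[0,0,0],1],[[-0.112,0,0],[0,0,0],1],[[-0.112,0,0],[0,0,0],1],[[-0.112,0,0],[0,0,0],1]]' >/dev/null; python3 st.py; python3 part.py 8 pics/d.png
```

```text
t 61.13 p [ 536.6 -309.1  339. ] yawx 79.1 j [-29.9  26.   -1.   63.1   0.   70.9] F [ 0.6  0.4 -0.7] Tz [-0.07  0.02  0.04] w 85.3 0.0
(423.7, -407.0, 115.1, 66.7, 80.9, [199.0, 291.0]) z 
(535.8, -311.5, 109.6, 63.9, 78.9, [280.0, 194.0]) z 
z of white [ 7.5  8.7 11.8]
```

```bash
python3 -m inch '[[[-0.0035,0,0.04],[0,0,0],1],[[-0.0035,0,0.08],[0,0,0],1],[[-0.0035,0,0.12],[0,0,0],1],[[-0.0035,0,0.155],[0,0,0],1],[[-0.0035,0,0.169],[0,0,0],1],[[-0.0035,0,0.169],[0,0,0],1],[[-0.0035,0,0.169],[0,0,0],0.85],[[-0.0035,0,0.169],[0,0,0],0.75],[[-0.0035,0,0.169],[0,0,0],0.65],[[-0.0035,0,0.169],[0,0,0],0.65],[[-0.0035,0,0.169],[0,0,0],0.65],[[-0.0035,0,0.169],[0,0,0],0.65]]' 50 >/dev/null; python3 st.py
python3 -m inch '[[[0,0,-0.04],[0,0,0],0.65],[[0,0,-0.08],[0,0,0],0.65],[[0,0,-0.12],[0,0,0],0.65],[[0,0,-0.165],[0,0,0],0.65],[[0,0,-0.178],[0,0,0],0.65],[[0,0,-0.178],[0,0,0],0.65],[[0,0,-0.178],[0,0,0],0.65]]' >/dev/null; python3 st.py
```

```text
t 62.18 p [ 536.9 -314.5  173.4] yawx 79.0 j [-30.4  34.1 -13.9  41.7   0.   70.6] F [0.4 1.4 7.4] Tz [0.34 0.24 0.07] w 60.8 55.1
t 62.77 p [ 536.1 -314.5  351. ] yawx 79.0 j [-30.4  25.7   0.3  64.4  -0.   70.6] F [-0.1  0.9 -1.1] Tz [ 0.07 -0.01  0.01] w 61.1 54.6
```

```bash
python3 -m inch '[[[0.04,-0.006,0],[0,0,0],0.65],[[0.08,-0.012,0],[0,0,0],0.65],[[0.12,-0.019,0],[0,0,0],0.65],[[0.16,-0.025,0],[0,0,0],0.65],[[0.2,-0.032,0],[0,0,0],0.65],[[0.24,-0.038,0],[0,0,0],0.65],[[0.28,-0.044,0],[0,0,0],0.65],[[0.32,-0.051,0],[0,0,0],0.65],[[0.36,-0.057,0],[0,0,0],0.65],[[0.4,-0.063,0],[0,0,0],0.65],[[0.44,-0.07,0],[0,0,0],0.65],[[0.475,-0.075,0],[0,0,0],0.65],[[0.4975,-0.0787,0],[0,0,0],0.65],[[0.4975,-0.0787,0.03],[0,0,0],0.65],[[0.4975,-0.0787,0.05],[0,0,0],0.65],[[0.4975,-0.0787,0.057],[0,0,0],0.65],[[0.4975,-0.0787,0.057],[0,0,0],0.65],[[0.4975,-0.0787,0.057],[0,0,0],0.65],[[0.4975,-0.0787,0.057],[0,0,0],0.65],[[0.4975,-0.0787,0.057],[0,0,0],0.65]]' >/dev/null; python3 tap.py; python3 st.py
```

```text
t 64.43 Fx 0.3 Fy 0.5 Fz -0.8 tool coords from flange [-1.46 -0.38] z 292.1
t 64.43 p [553.4 188.8 292.1] yawx 79.0 j [ 18.8  24.5 -10.9  54.6  -0.  119.9] F [ 0.5  0.2 -0.8] Tz [-0.01 -0.05  0.03] w 61.3 54.6
```

```bash
python3 -m inch '[[[0.0006,0.0003,0.002],[0,0,0],0.65],[[0.0006,0.0003,0.0045],[0,0,0],0.65],[[0.0006,0.0003,0.005],[0,0,0],0.65],[[0.0006,0.0003,0.005],[0,0,0],0.65]]' >/dev/null; python3 tap.py
python3 -m inch '[[[0,0,0.001],[0,0,0],0.65],[[0,0,0.001],[0,0,0],0.65]]' >/dev/null; python3 tap.py
python3 -m inch '[[[0,0,0.0005],[0,0,0],0.65],[[0,0,0.0005],[0,0,0],0.65]]' >/dev/null; python3 tap.py
python3 -m inch '[[[0,0,-0.001],[0,0,0],0.65],[[0,0,-0.001],[0,0,0],0.8],[[0,0,-0.001],[0,0,0],1],[[0,0,-0.001],[0,0,0],1],[[0,0,-0.001],[0,0,0],1],[[0,0,-0.03],[0,0,0],1],[[0,0,-0.06],[0,0,0],1],[[0,0,-0.085],[0,0,0],1],[[0,0,-0.085],[0,0,0],1],[[0,0,-0.085],[0,0,0],1],[[0,0,-0.085],[0,0,0],1]]' >/dev/null; python3 st.py; python3 pack.py 122
```

```text
t 64.77 Fx -0.5 Fy 0.1 Fz 1.6 tool coords from flange [-0.41  0.33] z 287.5
t 64.93 Fx -0.9 Fy -0.5 Fz 8.5 tool coords from flange [-0.34  0.42] z 287.4
t 65.1 Fx -1.8 Fy -2.3 Fz 9.6 tool coords from flange [-0.31  0.49] z 287.4
t 66.02 p [553.4 189.7 369.7] yawx 79.0 j [ 18.9  21.7  -3.2  65.2   0.  119.9] F [-0.2 -0.  -0.6] Tz [-0.03 -0.01  0.04] w 85.8 0.0
top plate z 121.8006973905621 (554.6, 192.4, 110.1, 63.9, 79.1, [281.0, 208.0])
all (554.6, 192.7, 110.8, 63.9, 79.1, [281.0, 208.0])
```

```bash
python3 -m inch '[[[-0.04,-0.001,0],[0,0,-1.7],1],[[-0.08,-0.002,0],[0,0,-1.7],1],[[-0.12,-0.003,0],[0,0,-1.7],1],[[-0.16,-0.004,0],[0,0,-1.7],1],[[-0.2,-0.004,0],[0,0,-1.7],1],[[-0.24,-0.005,0],[0,0,-1.7],1],[[-0.28,-0.006,0],[0,0,-1.7],1],[[-0.32,-0.007,0],[0,0,-1.7],1],[[-0.36,-0.008,0],[0,0,-1.7],1],[[-0.4,-0.009,0],[0,0,-1.7],1],[[-0.44,-0.01,0],[0,0,-1.7],1],[[-0.48,-0.011,0],[0,0,-1.7],1],[[-0.52,-0.012,0.01],[0,0,-1.7],1],[[-0.56,-0.013,0.025],[0,0,-1.7],1],[[-0.59,-0.013,0.025],[0,0,-1.7],1],[[-0.61,-0.013,0.025],[0,0,-1.7],1],[[-0.61,-0.013,0.025],[0,0,-1.7],1],[[-0.61,-0.013,0.025],[0,0,-1.7],1],[[-0.61,-0.013,0.025],[0,0,-1.7],1],[[-0.61,-0.013,0.025],[0,0,-1.7],1]]' >/dev/null; python3 st.py; python3 part.py 12 pics/e.png
```

```text
t 67.73 p [ 424.8 -405.4  344.9] yawx 80.8 j [-43.7  22.7  -5.5  61.9   0.   55.5] F [ 0.2 -0.   0.3] Tz [ 0.02 -0.03 -0.02] w 85.1 0.0
(423.8, -406.0, 109.6, 63.9, 80.5, [279.0, 192.0]) z 
z of white [11.3 11.9 12.5]
```

```bash
python3 -m inch '[[[-0.002,-0.001,0.04],[0,0,0.3],1],[[-0.002,-0.001,0.08],[0,0,0.3],1],[[-0.002,-0.001,0.12],[0,0,0.3],1],[[-0.002,-0.001,0.155],[0,0,0.3],1],[[-0.002,-0.001,0.1735],[0,0,0.3],1],[[-0.002,-0.001,0.1735],[0,0,0.3],1],[[-0.002,-0.001,0.1735],[0,0,0.3],0.85],[[-0.002,-0.001,0.1735],[0,0,0.3],0.75],[[-0.002,-0.001,0.1735],[0,0,0.3],0.65],[[-0.002,-0.001,0.1735],[0,0,0.3],0.65],[[-0.002,-0.001,0.1735],[0,0,0.3],0.65],[[-0.002,-0.001,0.1735],[0,0,0.3],0.65]]' 80 >/dev/null; python3 st.py
python3 -m inch '[[[0,0,-0.02],[0,0,0],0.6],[[0,0,-0.05],[0,0,0],0.6],[[0,0,-0.09],[0,0,0],0.6],[[0,0,-0.13],[0,0,0],0.6],[[0,0,-0.165],[0,0,0],0.6],[[0,0,-0.185],[0,0,0],0.6],[[0,0,-0.185],[0,0,0],0.6],[[0,0,-0.185],[0,0,0],0.6]]' >/dev/null; python3 st.py
```

```text
t 68.78 p [ 423.9 -408.6  174.7] yawx 80.4 j [-43.9  31.5 -19.1  39.3   0.   55.6] F [-2.3  4.   6.9] Tz [0.54 0.66 0.09] w 61.0 86.6
t 69.45 p [ 423.7 -408.6  358.5] yawx 80.4 j [-44.   22.3  -4.1  63.5   0.   55.6] F [ 0.6 -0.1 -6. ] Tz [ 0.06  0.   -0.01] w 61.0 90.1
```

```bash
python3 -m inch '[[[0.03,0.0015,0],[0,0,1.4],0.6],[[0.07,0.003,0],[0,0,1.4],0.6],[[0.11,0.005,0],[0,0,1.4],0.6],[[0.15,0.007,0],[0,0,1.4],0.6],[[0.19,0.009,0],[0,0,1.4],0.6],[[0.23,0.011,0],[0,0,1.4],0.6],[[0.27,0.0125,0],[0,0,1.4],0.6],[[0.31,0.0145,0],[0,0,1.4],0.6],[[0.35,0.016,0],[0,0,1.4],0.6],[[0.39,0.018,0],[0,0,1.4],0.6],[[0.43,0.02,0],[0,0,1.4],0.6],[[0.47,0.022,0],[0,0,1.4],0.6],[[0.51,0.024,0],[0,0,1.4],0.6],[[0.55,0.0255,0],[0,0,1.4],0.6],[[0.58,0.027,0],[0,0,1.4],0.6],[[0.6,0.028,0],[0,0,1.4],0.6],[[0.611,0.0286,0],[0,0,1.4],0.6],[[0.611,0.0286,0],[0,0,1.4],0.6],[[0.611,0.0286,0.02],[0,0,1.4],0.6],[[0.611,0.0286,0.04],[0,0,1.4],0.6]]' >/dev/null; python3 tap.py
python3 -m inch '[[[0,0,0.008],[0,0,0],0.6],[[0,0,0.01],[0,0,0],0.6],[[0,0,0.01],[0,0,0],0.6],[[0,0,0.01],[0,0,0],0.6]]' >/dev/null; python3 tap.py; python3 st.py
```

```text
t 71.12 Fx 0.2 Fy -0.7 Fz -5.8 tool coords from flange [-2.2  -0.22] z 316.3
t 71.45 Fx 0.5 Fy 0.2 Fz -4.7 tool coords from flange [-1.57 -0.12] z 307.5
t 71.45 p [553.5 188.7 307.5] yawx 79.0 j [ 18.8  23.8  -9.5  56.6  -0.  119.9] F [ 0.3  0.4 -4.7] Tz [ 0.05 -0.01 -0.01] w 60.7 90.1
```

```bash
python3 -m inch '[[[0.0003,0.0001,0.004],[0,0,0],0.6],[[0.0003,0.0001,0.008],[0,0,0],0.6],[[0.0003,0.0001,0.0085],[0,0,0],0.6],[[0.0003,0.0001,0.0085],[0,0,0],0.6],[[0.0003,0.0001,0.0085],[0,0,0],0.6]]' >/dev/null; python3 tap.py
python3 -m inch '[[[0,0,0.001],[0,0,0],0.6],[[0,0,0.001],[0,0,0],0.6]]' >/dev/null; python3 tap.py
python3 -m inch '[[[0,0,0.001],[0,0,0],0.6],[[0,0,0.001],[0,0,0],0.6]]' >/dev/null; python3 tap.py
```

```text
t 71.87 Fx 0.4 Fy -1.1 Fz -4.7 tool coords from flange [-0.7  -0.49] z 298.6
t 72.03 Fx -1.1 Fy 0.8 Fz -4.8 tool coords from flange [-0.67 -0.48] z 297.5
t 72.2 Fx -1.0 Fy 0.0 Fz -3.5 tool coords from flange [-0.58 -0.29] z 296.8
```

```bash
python3 -m inch '[[[-0.0005,0.0003,0.001],[0,0,0],0.6],[[-0.0005,0.0003,0.001],[0,0,0],0.6]]' >/dev/null; python3 tap.py
python3 -m inch '[[[0,0,0.0005],[0,0,0],0.6],[[0,0,0],[0,0,0],0.75],[[0,0,0],[0,0,0],1],[[0,0,0],[0,0,0],1],[[0,0,0],[0,0,0],1],[[0,0,-0.03],[0,0,0],1],[[0,0,-0.06],[0,0,0],1],[[0,0,-0.075],[0,0,0],1],[[0,0,-0.075],[0,0,0],1],[[0,0,-0.075],[0,0,0],1],[[0,0,-0.075],[0,0,0],1]]' >/dev/null; python3 st.py; python3 pack.py 134
python3 - <<'E'
from h import *
f=dict(np.load("p.npz")); cv2.imwrite("pics/p2.png",f["color"][80:330,160:420,::-1].repeat(2,0).repeat(2,1))
E
```

```text
t 72.37 Fx 0.9 Fy -3.2 Fz 4.6 tool coords from flange [-0.38 -0.28] z 296.8
t 73.28 p [553.4 188.9 369.6] yawx 79.0 j [ 18.8  21.7  -3.2  65.1  -0.  119.8] F [-0.3  0.1  0.4] Tz [0.05 0.04 0.01] w 85.3 0.0
top plate z 133.81160611979922 (554.3, 191.4, 110.0, 63.9, 79.1, [280.0, 213.0])
all (554.5, 192.4, 112.0, 63.9, 79.1, [280.0, 212.0])
```

View pics/p2.png

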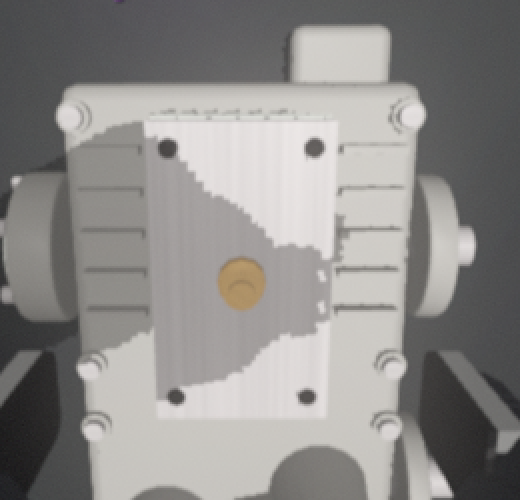

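The view shows the blank centred with its nipple at (242,282), and the pack nearly flush. Next I squeeze the sides lightly.

```bash
python3 -m inch '[[[0.0014,0.001,0.04],[0,0,0],1],[[0.0014,0.001,0.08],[0,0,0],1],[[0.0014,0.001,0.1],[0,0,0],1],[[0.0014,0.001,0.1106],[0,0,0],1],[[0.0014,0.001,0.1106],[0,0,0],1],[[0.0014,0.001,0.1106],[0,0,0],1],[[0.0014,0.001,0.1106],[0,0,0],1]]' 30 >/dev/null; python3 tap.py &&
python3 -m inch '[[[0,0,0],[0,0,0],0.9],[[0,0,0],[0,0,0],0.85],[[0,0,0],[0,0,0],0.8],[[0,0,0],[0,0,0],0.76],[[0,0,0],[0,0,0],0.7],[[0,0,0],[0,0,0],0.7],[[0,0,0],[0,0,0],0.7],[[0,0,0],[0,0,0],0.7],[[0,0,0],[0,0,0],0.7],[[0,0,0],[0,0,0],0.7]]' >/dev/null; python3 tap.py; python3 st.py
```

```text
t 73.92 Fx 0.4 Fy 0.7 Fz 0.6 tool coords from flange [0.9  2.12] z 261.2
t 74.75 Fx -1.0 Fy 0.1 Fz 6.1 tool coords from flange [0.54 1.2 ] z 260.8
t 74.75 p [555.1 190.3 260.8] yawx 79.0 j [ 18.9  26.2 -13.3  50.5   0.  119.9] F [-0.1 -1.   6.1] Tz [ 0.04  0.51 -0.02] w 63.7 36.4
```

```bash
python3 -m inch '[[[0,0,0],[0,0,0],0.8],[[0,0,0],[0,0,0],1],[[0,0,0],[0,0,0],1],[[0,0,0],[0,0,0],1],[[0,-0.0006,-0.03],[0,0,0],1],[[0,-0.0006,-0.07],[0,0,0],1],[[0,-0.0006,-0.1],[0,0,0],1],[[0.04,-0.0006,-0.1],[0,0,0],0],[[0.079,-0.0006,-0.1],[0,0,0],0],[[0.079,-0.0006,-0.1],[0,0,0],0],[[0.079,-0.0006,-0.06],[0,0,0],0],[[0.079,-0.0006,-0.025],[0,0,0],0],[[0.079,-0.0006,0.002],[0,0,0],0],[[0.079,-0.0006,0.002],[0,0,0],0],[[0.079,-0.0006,0.002],[0,0,0],0],[[0.079,-0.0006,0.002],[0,0,0],0]]'  >/dev/null; python3 tap.py &&
python3 -m inch '[[[-0.002,0,0],[0,0,0],0],[[-0.004,0,0],[0,0,0],0],[[-0.006,0,0],[0,0,0],0],[[-0.008,0,0],[0,0,0],0],[[-0.008,0,0],[0,0,0],0]]' >/dev/null ; python3 tap.py &&
python3 -m inch '[[[-0.001,0,0],[0,0,0],0],[[-0.002,0,0],[0,0,0],0],[[-0.002,0,0],[0,0,0],0]]' >/dev/null && python3 tap.py &&
python3 -m inch '[[[-0.001,0,0],[0,0,0],0],[[-0.001,0,0],[0,0,0],0]]' >/dev/null && python3 tap.py &&
python3 -m inch '[[[-0.001,0,0],[0,0,0],0],[[-0.001,0,0],[0,0,0],0]]' >/dev/null && python3 tap.py &&
python3 -m inch '[[[-0.001,0,0],[0,0,0],0],[[-0.001,0,0],[0,0,0],0]]' >/dev/null && python3 tap.py &&
python3 -m inch '[[[-0.001,0,0],[0,0,0],0],[[-0.001,0,0],[0,0,0],0]]' >/dev/null && python3 tap.py &&
python3 -m inch '[[[-0.001,0,0],[0,0,0],0],[[-0.001,0,0],[0,0,0],0]]' >/dev/null && python3 tap.py &&
python3 -m inch '[[[-0.001,0,0],[0,0,0],0],[[-0.001,0,0],[0,0,0],0]]' >/dev/null && python3 tap.py
```

```text
t 76.08 Fx 0.7 Fy 0.2 Fz -0.4 tool coords from flange [79.67  1.15] z 259.2
t 76.5 Fx 0.8 Fy 0.0 Fz 0.9 tool coords from flange [70.8   0.53] z 258.7
t 76.75 Fx 2.5 Fy -0.5 Fz 2.2 tool coords from flange [70.16  0.57] z 258.3
t 76.92 Fx 4.1 Fy 0.2 Fz 1.8 tool coords from flange [69.31  0.66] z 258.3
t 77.08 Fx 4.8 Fy -0.7 Fz 2.9 tool coords from flange [68.26  0.66] z 258.3
t 77.25 Fx 4.5 Fy -0.8 Fz 2.4 tool coords from flange [67.08  0.7 ] z 258.3
t 77.42 Fx 5.4 Fy 0.2 Fz 1.8 tool coords from flange [66.2  0.7] z 258.3
t 77.58 Fx 7.3 Fy -0.0 Fz 1.7 tool coords from flange [66.14  0.71] z 258.3
```

```bash
python3 -m inch '[[[0.01,0,0],[0,0,0],0],[[0.01,0,-0.03],[0,0,0],0],[[0.01,0,-0.07],[0,0,0],0],[[0.01,0,-0.112],[0,0,0],0],[[-0.03,0,-0.112],[0,0,0],0.5],[[-0.066,0,-0.112],[0,0,0],1],[[-0.066,0,-0.112],[0,0,0],1],[[-0.066,0,-0.112],[0,0,0],1],[[-0.066,0,-0.112],[0,0,0],1]]' >/dev/null; python3 st.py; python3 pack.py 134
python3 - <<'E'
from h import *
f=dict(np.load("p.npz")); P=world(f); z=P[...,2]
for lo,hi in((129,139),(118,126),(110,118),(102,110),(94,102),(86,94)):
    m=(z>lo)&(z<hi)&(abs(P[...,0]-554)<60)&(abs(P[...,1]-190)<80)
    if m.sum()<5: continue
    R=np.array(monitor.get_obs()["eef_rot"]); Q=(P[m]-[554.1,190.2,0])@R
    print(lo,hi,m.sum(),np.percentile(Q[:,0],[1,50,99]).round(1),np.percentile(Q[:,1],[1,50,99]).round(1))
E
```

```text
t 78.33 p [553.7 188.  369.3] yawx 79.0 j [ 18.8  21.7  -3.2  65.1  -0.  119.8] F [-0.7  0.6 -0.4] Tz [-0.03 -0.02  0.07] w 60.5 0.0
top plate z 133.80330617808517 (554.7, 186.8, 109.4, 63.9, 79.0, [282.0, 218.0])
all (555.2, 189.0, 113.9, 63.9, 79.0, [282.0, 216.0])
129 139 12930 [-57.3   4.   50.7] [-30.3   1.4  32.5]
118 126 284 [51.5 52.6 53.4] [-30.3   0.8  32.4]
110 118 106 [53.6 53.7 54.2] [-29.4   4.7  32.1]
102 110 67 [54.1 54.1 54.2] [-29.7  -5.1  32.1]
86 94 81 [54.1 54.2 54.3] [-31.    0.9  31.9]
```

The blank is about 4 mm towards -y because the finger widens above about 38 mm from its tip. I tap back from the -y end with the tips higher (z≈100), stopping at the known flush position, tool x = -66.2.

```bash
python3 -m inch '[[[-0.04,0,0],[0,0,0],0],[[-0.079,0,0],[0,0,0],0],[[-0.079,0,0],[0,0,0],0],[[-0.079,0,0.04],[0,0,0],0],[[-0.079,0,0.08],[0,0,0],0],[[-0.079,0,0.096],[0,0,0],0],[[-0.079,0,0.096],[0,0,0],0],[[-0.079,0,0.096],[0,0,0],0],[[-0.079,0,0.096],[0,0,0],0]]' >/dev/null; python3 tap.py &&
python3 -m inch '[[[0.002,0,0],[0,0,0],0],[[0.004,0,0],[0,0,0],0],[[0.006,0,0],[0,0,0],0],[[0.006,0,0],[0,0,0],0],[[0.006,0,0],[0,0,0],0]]' >/dev/null ; python3 tap.py
```

```text
t 79.13 Fx -0.5 Fy -0.0 Fz 0.5 tool coords from flange [-79.61   1.38] z 274.9
t 79.55 Fx -0.5 Fy -0.3 Fz -1.2 tool coords from flange [-74.49   0.63] z 274.5
```

```bash
python3 -m inch '[[[0.002,0,0],[0,0,0],0],[[0.003,0,0],[0,0,0],0],[[0.003,0,0],[0,0,0],0]]' >/dev/null ; python3 tap.py
python3 -m inch '[[[0.001,0,0],[0,0,0],0],[[0.002,0,0],[0,0,0],0],[[0.002,0,0],[0,0,0],0]]' >/dev/null ; python3 tap.py
python3 -m inch '[[[0.001,0,0],[0,0,0],0],[[0.001,0,0],[0,0,0],0]]' >/dev/null ; python3 tap.py
python3 -m inch '[[[0.001,0,0],[0,0,0],0],[[0.001,0,0],[0,0,0],0]]' >/dev/null ; python3 tap.py
```

```text
t 79.8 Fx 0.6 Fy -0.6 Fz -0.8 tool coords from flange [-71.67   0.17] z 273.9
t 80.05 Fx 0.4 Fy 0.1 Fz 0.8 tool coords from flange [-69.68   0.2 ] z 273.9
t 80.22 Fx -0.1 Fy 0.8 Fz -0.3 tool coords from flange [-68.78   0.15] z 273.9
t 80.38 Fx -4.2 Fy 0.9 Fz 0.5 tool coords from flange [-68.88   0.18] z 273.9
```

```bash
python3 -m inch '[[[0.001,0,0],[0,0,0],0],[[0.001,0,0],[0,0,0],0]]' >/dev/null ; python3 tap.py
python3 -m inch '[[[0.001,0,0],[0,0,0],0],[[0.001,0,0],[0,0,0],0]]' >/dev/null ; python3 tap.py
python3 -m inch '[[[0.0007,0,0],[0,0,0],0],[[0.0007,0,0],[0,0,0],0]]' >/dev/null ; python3 tap.py
```

```text
t 80.55 Fx -3.1 Fy 0.1 Fz 0.9 tool coords from flange [-6.742e+01  6.000e-02] z 273.9
t 80.72 Fx -4.2 Fy -0.3 Fz 0.8 tool coords from flange [-6.625e+01  5.000e-02] z 273.8
t 80.88 Fx -4.9 Fy 0.9 Fz 3.1 tool coords from flange [-6.6e+01  6.0e-02] z 273.9
```

```bash
python3 -m inch '[[[-0.01,0,0],[0,0,0],0],[[-0.01,0,-0.03],[0,0,0],0],[[-0.01,0,-0.065],[0,0,0],0],[[-0.01,0,-0.09],[0,0,0],0],[[-0.01,0,-0.09],[0,0,0],0],[[0.03,0,-0.09],[0,0,0],0],[[0.07,0,-0.09],[0,0,0],0],[[0.11,0,-0.09],[0,0,0],0],[[0.141,0,-0.09],[0,0,0],0],[[0.141,0,-0.09],[0,0,0],0],[[0.141,0,-0.05],[0,0,0],0],[[0.141,0,-0.01],[0,0,0],0],[[0.141,0,0],[0,0,0],0],[[0.141,0,0],[0,0,0],0],[[0.141,0,0],[0,0,0],0],[[0.141,0,0],[0,0,0],0]]' >/dev/null; python3 tap.py &&
python3 -m inch '[[[-0.002,0,0],[0,0,0],0],[[-0.004,0,0],[0,0,0],0],[[-0.006,0,0],[0,0,0],0],[[-0.006,0,0],[0,0,0],0],[[-0.006,0,0],[0,0,0],0]]' >/dev/null ; python3 tap.py &&
python3 -m inch '[[[-0.001,0,0],[0,0,0],0],[[-0.001,0,0],[0,0,0],0]]' >/dev/null ; python3 tap.py
```

```text
t 82.22 Fx -0.3 Fy -0.5 Fz -0.6 tool coords from flange [76.81  1.91] z 276.1
t 82.63 Fx 0.3 Fy -0.5 Fz 0.8 tool coords from flange [69.84  0.48] z 274.5
t 82.8 Fx -0.7 Fy 0.1 Fz -0.5 tool coords from flange [68.7   0.17] z 274.0
```

```bash
python3 -m inch '[[[-0.001,0,0],[0,0,0],0],[[-0.001,0,0],[0,0,0],0]]' >/dev/null ; python3 tap.py
python3 -m inch '[[[-0.001,0,0],[0,0,0],0],[[-0.001,0,0],[0,0,0],0]]' >/dev/null ; python3 tap.py
python3 -m inch '[[[-0.0005,0,0],[0,0,0],0],[[-0.0005,0,0],[0,0,0],0]]' >/dev/null ; python3 tap.py
python3 -m inch '[[[-0.0005,0,0],[0,0,0],0],[[-0.0005,0,0],[0,0,0],0]]' >/dev/null ; python3 tap.py
```

```text
t 82.97 Fx -0.3 Fy -0.9 Fz -0.1 tool coords from flange [6.766e+01 5.000e-02] z 273.8
t 83.13 Fx -0.5 Fy 1.1 Fz -0.2 tool coords from flange [66.66  0.1 ] z 273.8
t 83.3 Fx -0.4 Fy -0.2 Fz 0.2 tool coords from flange [66.24  0.16] z 273.9
t 83.47 Fx 1.1 Fy 0.5 Fz -0.1 tool coords from flange [66.27  0.2 ] z 273.9
```

```bash
python3 -m inch '[[[0.01,0,0],[0,0,0],0],[[0.01,0,-0.03],[0,0,0],0],[[0.01,0,-0.065],[0,0,0],0],[[0.01,0,-0.096],[0,0,0],0],[[-0.03,0,-0.096],[0,0,0],0.5],[[-0.066,0,-0.096],[0,0,0],1],[[-0.066,0,-0.096],[0,0,0],1],[[-0.066,0,-0.096],[0,0,0],1],[[-0.066,0,-0.096],[0,0,0],1]]' >/dev/null; cat > lev.py <<'E'
from h import *
f=cam("wrist"); np.savez("p.npz",**f); P=world(f); z=P[...,2]; R=np.array(monitor.get_obs()["eef_rot"])
for lo,hi in((129,139),(118,126),(110,118),(102,110),(94,102),(86,94)):
    m=(z>lo)&(z<hi)&(abs(P[...,0]-554)<60)&(abs(P[...,1]-190)<80)
    if m.sum()<5: continue
    Q=(P[m]-[554.1,190.2,0])@R
    print(lo,hi,m.sum(),np.percentile(Q[:,0],[1,50,99]).round(1),np.percentile(Q[:,1],[1,50,99]).round(1))
E
python3 st.py; python3 pack.py 134; python3 lev.py
python3 - <<'E'
from h import *
f=dict(np.load("p.npz")); cv2.imwrite("pics/p3.png",f["color"][100:320,190:390,::-1].repeat(3,0).repeat(3,1)[:600])
E
```

```text
t 84.22 p [554.5 190.4 370. ] yawx 79.0 j [ 18.9  21.8  -3.   65.1   0.  119.9] F [-0.1 -0.5  0.3] Tz [ 0.   -0.02 -0.03] w 60.5 0.0
top plate z 133.80145046451818 (555.3, 189.5, 109.6, 63.9, 78.9, [281.0, 218.0])
all (555.5, 190.5, 111.6, 63.9, 78.9, [281.0, 217.0])
129 139 12897 [-53.9   7.2  54.2] [-30.1   1.5  32.6]
118 126 90 [54.6 54.7 54.8] [-29.9   1.2  32.1]
102 110 86 [54.6 54.7 54.8] [-30.    1.3  32.6]
86 94 78 [54.4 54.5 54.6] [-30.5   0.5  31. ]
```

View pics/p3.png

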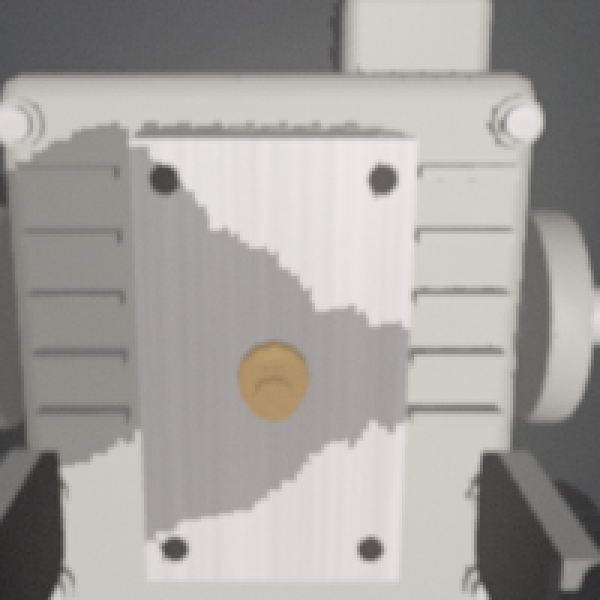

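```bash
python3 -m inch '[[[0,0.02,0],[0,0,-7],0],[[0,0.04,0],[0,0,-14],0],[[0,0.06,0],[0,0,-21],0],[[0,0.06,0],[0,0,-28],0],[[0,0.06,0],[0,0,-35],0],[[0,0.06,0],[0,0,-42],0],[[0,0.06,0],[0,0,-49],0],[[0,0.06,0],[0,0,-56],0],[[0,0.06,0],[0,0,-63],0],[[0,0.06,0],[0,0,-70],0],[[0,0.06,0],[0,0,-77],0],[[0,0.06,0],[0,0,-84],0],[[0,0.06,0],[0,0,-90],0],[[0,0.06,0.03],[0,0,-90],0],[[0,0.06,0.07],[0,0,-90],0],[[0,0.06,0.1],[0,0,-90],0],[[0,0.06,0.111],[0,0,-90],0],[[0,0.06,0.111],[0,0,-90],0],[[0,0.06,0.111],[0,0,-90],0],[[0,0.06,0.111],[0,0,-90],0]]' >/dev/null; python3 tap.py; python3 st.py
```

```text
t 85.98 Fx -0.7 Fy -0.6 Fz -0.0 tool coords from flange [-62.01   1.21] z 260.9
t 85.98 p [614.3 179.3 260.9] yawx 169.1 j [16.3 30.8 -5.  54.   0.  27.2] F [ 0.6 -0.7 -0. ] Tz [-0.01 -0.01 -0.04] w 0.1 0.0
```

```bash
python3 -m inch '[[[0.004,-0.001,0],[0,0,0],0],[[0.008,-0.001,0],[0,0,0],0],[[0.011,-0.001,0],[0,0,0],0],[[0.011,-0.001,0],[0,0,0],0],[[0.011,-0.001,0],[0,0,0],0]]' >/dev/null ; python3 tap.py
python3 -m inch '[[[0.001,0,0],[0,0,0],0],[[0.002,0,0],[0,0,0],0],[[0.002,0,0],[0,0,0],0]]' >/dev/null ; python3 tap.py
python3 -m inch '[[[0.001,0,0],[0,0,0],0],[[0.001,0,0],[0,0,0],0]]' >/dev/null ; python3 tap.py
python3 -m inch '[[[0.001,0,0],[0,0,0],0],[[0.001,0,0],[0,0,0],0]]' >/dev/null ; python3 tap.py && 
python3 -m inch '[[[0.001,0,0],[0,0,0],0],[[0.001,0,0],[0,0,0],0]]' >/dev/null && python3 tap.py && 
python3 -m inch '[[[0.001,0,0],[0,0,0],0],[[0.001,0,0],[0,0,0],0]]' >/dev/null && python3 tap.py && 
python3 -m inch '[[[0.0007,0,0],[0,0,0],0],[[0.0007,0,0],[0,0,0],0]]' >/dev/null && python3 tap.py
```

```text
t 86.4 Fx 0.5 Fy -0.1 Fz 0.8 tool coords from flange [-49.16  -1.07] z 259.6
t 86.65 Fx -0.3 Fy -0.0 Fz 0.6 tool coords from flange [-46.95  -1.23] z 258.9
t 86.82 Fx -2.2 Fy -0.9 Fz -1.1 tool coords from flange [-46.76  -1.14] z 258.9
t 86.98 Fx -3.0 Fy 0.4 Fz -1.6 tool coords from flange [-45.81  -1.08] z 259.0
t 87.15 Fx -2.4 Fy 0.9 Fz -1.5 tool coords from flange [-44.48  -1.05] z 259.0
t 87.32 Fx -3.9 Fy -0.5 Fz -1.4 tool coords from flange [-43.82  -1.06] z 259.0
t 87.48 Fx -3.8 Fy -0.1 Fz -1.3 tool coords from flange [-43.02  -1.04] z 259.0
```

```bash
for i in 1; do python3 -m inch '[[[0.0007,0,0],[0,0,0],0],[[0.0007,0,0],[0,0,0],0]]' >/dev/null && python3 tap.py && 
python3 -m inch '[[[0.0007,0,0],[0,0,0],0],[[0.0007,0,0],[0,0,0],0]]' >/dev/null && python3 tap.py &&
python3 -m inch '[[[0.0007,0,0],[0,0,0],0],[[0.0007,0,0],[0,0,0],0]]' >/dev/null && python3 tap.py; done
```

```text
t 87.65 Fx -5.0 Fy 0.1 Fz -2.4 tool coords from flange [-43.09  -1.02] z 259.1
t 87.82 Fx -6.7 Fy 0.3 Fz -3.5 tool coords from flange [-43.15  -1.03] z 259.1
```

Rigid contact at -43.05, so the flange centre matches my reference. Next, high taps from the -x side and then the +x side.

```bash
python3 -m inch '[[[-0.01,0,0],[0,0,0],0],[[-0.01,0,-0.03],[0,0,0],0],[[-0.01,0,-0.07],[0,0,0],0],[[-0.01,0,-0.105],[0,0,0],0],[[-0.01,0,-0.105],[0,0,0],0],[[0.03,0,-0.105],[0,0,0],0],[[0.065,0,-0.105],[0,0,0],0],[[0.099,0,-0.105],[0,0,0],0],[[0.099,0,-0.105],[0,0,0],0],[[0.099,0,-0.065],[0,0,0],0],[[0.099,0,-0.03],[0,0,0],0],[[0.099,0,-0.015],[0,0,0],0],[[0.099,0,-0.015],[0,0,0],0],[[0.099,0,-0.015],[0,0,0],0],[[0.099,0,-0.015],[0,0,0],0]]' >/dev/null; python3 tap.py
python3 -m inch '[[[-0.002,0,0],[0,0,0],0],[[-0.004,0,0],[0,0,0],0],[[-0.006,0,0],[0,0,0],0],[[-0.006,0,0],[0,0,0],0],[[-0.006,0,0],[0,0,0],0]]' >/dev/null ; python3 tap.py
```

```text
t 89.07 Fx -1.1 Fy -0.0 Fz -0.2 tool coords from flange [57.48 -0.6 ] z 275.0
t 89.48 Fx 0.1 Fy 0.3 Fz -0.3 tool coords from flange [51.34 -0.92] z 274.4
```

```bash
python3 -m inch '[[[-0.002,0,0],[0,0,0],0],[[-0.003,0,0],[0,0,0],0],[[-0.003,0,0],[0,0,0],0]]' >/dev/null ; python3 tap.py
python3 -m inch '[[[-0.001,0,0],[0,0,0],0],[[-0.002,0,0],[0,0,0],0],[[-0.002,0,0],[0,0,0],0]]' >/dev/null ; python3 tap.py
python3 -m inch '[[[-0.001,0,0],[0,0,0],0],[[-0.001,0,0],[0,0,0],0]]' >/dev/null ; python3 tap.py
python3 -m inch '[[[-0.001,0,0],[0,0,0],0],[[-0.001,0,0],[0,0,0],0]]' >/dev/null ; python3 tap.py
```

```text
t 89.73 Fx 0.4 Fy -0.4 Fz 0.2 tool coords from flange [48.6  -1.12] z 273.9
t 89.98 Fx -0.1 Fy -0.4 Fz 0.2 tool coords from flange [46.67 -1.1 ] z 273.9
t 90.15 Fx -0.0 Fy 0.1 Fz -0.7 tool coords from flange [45.83 -1.16] z 273.9
t 90.32 Fx 2.3 Fy 0.8 Fz 1.6 tool coords from flange [46.04 -1.18] z 273.8
```

```bash
python3 -m inch '[[[-0.001,0,0],[0,0,0],0],[[-0.001,0,0],[0,0,0],0]]' >/dev/null ; python3 tap.py
python3 -m inch '[[[-0.001,0,0],[0,0,0],0],[[-0.001,0,0],[0,0,0],0]]' >/dev/null ; python3 tap.py
python3 -m inch '[[[-0.0008,0,0],[0,0,0],0],[[-0.0008,0,0],[0,0,0],0]]' >/dev/null ; python3 tap.py
```

```text
t 90.48 Fx 4.7 Fy 0.9 Fz 2.3 tool coords from flange [45.37 -1.26] z 273.8
t 90.65 Fx 4.7 Fy 1.1 Fz 2.9 tool coords from flange [43.88 -1.39] z 273.8
t 90.82 Fx 5.7 Fy 0.1 Fz 4.0 tool coords from flange [43.36 -1.39] z 273.8
```

```bash
python3 -m inch '[[[0.01,0,0],[0,0,0],0],[[0.01,0,-0.03],[0,0,0],0],[[0.01,0,-0.07],[0,0,0],0],[[0.01,0,-0.095],[0,0,0],0],[[0.01,0,-0.095],[0,0,0],0],[[-0.03,0,-0.095],[0,0,0],0],[[-0.065,0,-0.095],[0,0,0],0],[[-0.091,0,-0.095],[0,0,0],0],[[-0.091,0,-0.095],[0,0,0],0],[[-0.091,0,-0.055],[0,0,0],0],[[-0.091,0,-0.015],[0,0,0],0],[[-0.091,0,0],[0,0,0],0],[[-0.091,0,0],[0,0,0],0],[[-0.091,0,0],[0,0,0],0],[[-0.091,0,0],[0,0,0],0]]' >/dev/null; python3 tap.py
python3 -m inch '[[[0.001,0,0],[0,0,0],0],[[0.002,0,0],[0,0,0],0],[[0.002,0,0],[0,0,0],0],[[0.002,0,0],[0,0,0],0]]' >/dev/null ; python3 tap.py
python3 -m inch '[[[0.001,0,0],[0,0,0],0],[[0.001,0,0],[0,0,0],0]]' >/dev/null ; python3 tap.py
```

```text
t 92.07 Fx 0.1 Fy 0.5 Fz 0.9 tool coords from flange [-50.07  -0.48] z 275.3
t 92.4 Fx -0.7 Fy 1.0 Fz 0.0 tool coords from flange [-47.57  -0.75] z 275.0
t 92.57 Fx 0.4 Fy 0.3 Fz -0.4 tool coords from flange [-45.84  -1.1 ] z 274.2
```

```bash
python3 -m inch '[[[0.001,0,0],[0,0,0],0],[[0.001,0,0],[0,0,0],0]]' >/dev/null ; python3 tap.py
python3 -m inch '[[[0.001,0,0],[0,0,0],0],[[0.001,0,0],[0,0,0],0]]' >/dev/null ; python3 tap.py
python3 -m inch '[[[0.0006,0,0],[0,0,0],0],[[0.0006,0,0],[0,0,0],0]]' >/dev/null ; python3 tap.py
```

```text
t 92.73 Fx -1.4 Fy 0.7 Fz -0.0 tool coords from flange [-44.62  -1.19] z 273.9
t 92.9 Fx 0.3 Fy -0.2 Fz 0.3 tool coords from flange [-43.6   -1.23] z 273.8
t 93.07 Fx 0.1 Fy -0.7 Fz -0.4 tool coords from flange [-43.1   -1.18] z 273.8
```

```bash
python3 -m inch '[[[-0.01,0,0],[0,0,0],0],[[-0.01,0,-0.03],[0,0,0],0],[[-0.01,0,-0.07],[0,0,0],0],[[-0.01,0,-0.096],[0,0,0],0],[[0.03,0,-0.096],[0,0,0],0],[[0.043,0,-0.096],[0,0,0],0.5],[[0.043,0,-0.096],[0,0,0],1],[[0.043,0,-0.096],[0,0,0],1],[[0.043,0,-0.096],[0,0,0],1],[[0.043,0,-0.096],[0,0,0],1]]' >/dev/null; python3 st.py; python3 pack.py 134; python3 lev.py
python3 - <<'E'
from h import *
f=cam("scene"); cv2.imwrite("pics/s3.png",f["color"][180:310,240:400,::-1].repeat(4,0).repeat(4,1))
E
```

```text
t 93.9 p [555.  188.9 369.6] yawx 169.0 j [18.8 21.8 -3.1 65.1 -0.  29.8] F [-0.2  0.5  0.1] Tz [-0.01 -0.02 -0.01] w 60.6 0.0
top plate z 133.88901689145393 (553.8, 190.2, 110.0, 63.9, 79.0, [281.0, 218.0])
all (550.8, 190.8, 110.0, 70.1, 79.0, [281.0, 215.0])
129 139 12906 [-31.3   3.3  31.7] [-53.8  -0.3  53.7]
118 126 213 [31.6 31.8 32. ] [-53.5  -2.4  52.9]
110 118 267 [31.5 31.8 32. ] [-53.6  -2.4  53.9]
102 110 207 [31.6 31.8 32. ] [-53.7  -0.1  53.9]
94 102 213 [31.6 31.8 32.1] [-53.6  -0.1  53.3]
86 94 135 [31.6 31.9 32.1] [-53.7  -0.   52.9]
```

View pics/s3.png

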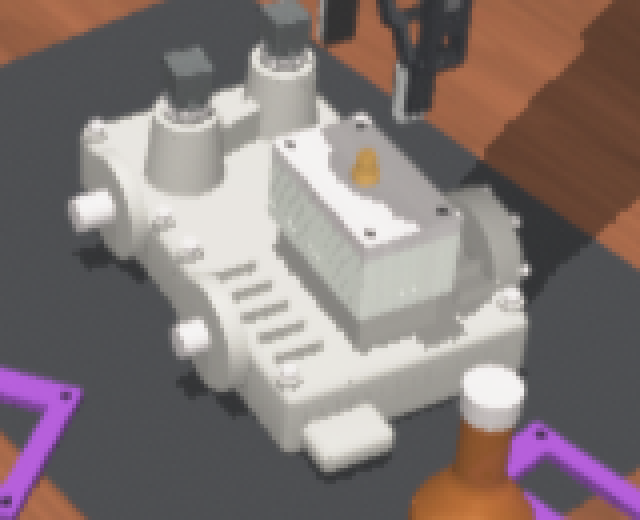

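The pack is flush at every level to about 0.3 mm and the nipple is up, so I hand the job in.

```bash
python3 -c "
from workcell import job
print(job.close_job())"
```

```text
the job is handed in; nothing more can be done
None
```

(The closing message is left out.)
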